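Lay the coffee tins on the date coder and start it

TASK

Get the date coder ready for the coffee tins on the counter: turn its dial clockwise until the pointer meets the index mark, and tip every tin a quarter turn away from you over the near edge of the low steel bed, so that each lies squared up and wholly on the bed with its paper label facing up and its lid towards the back stop. When all that is set, press the start button fully down and let it go; leave the bottles, glasses, mill and salt jar standing where they are.

Things in the scene. Friction and masses are not known exactly. Their poses are not given: they have to be found in the camera images.
- bed: fixed bed of the date coder: steel plate 160 (own x) x 340 (own y) mm, top 10 mm above the counter; its near edge, own x = -80 mm, faces the robot. Back stop at own x = +80 mm, 60 mm high; side guides at own y = +-170 mm, 45 mm high; print-head rail behind, 185 mm high. Origin: centre of the underside. A tin tipped over the near edge may land up to 50 mm short; a face being pushed over rises: rise with it
- console: fixed grey control console beside the bed on the left, 130 x 200 mm, 60 mm high; origin at the centre of its underside. On top: the dial at own y = +35 mm, the start button at own y = -65 mm
- dial (a joint): angle of the dial, 0 to 2.6 rad, growing as it is turned clockwise seen from above; light friction (0.05 N m), stays where it is left
- dial_grip (a point): on the dial's axis, 87 mm above the counter, mid-height of its grip bar: black, 70 mm long in line with the pointer, 16 mm wide, 30 mm high (72 to 102 mm above the counter), on a black disc of 92 mm diameter whose top is 72 mm above the counter. Own x points to the pointer
- dial_pointer (a point): outer end of the white pointer line on the dial's disc, at its rim, 46 mm from the axis; turns with the dial
- dial_mark (a point): inner end of the single black index mark on the fixed bright ring around the dial, 46 mm from the axis; the mark's place differs from start to start and always lies clockwise of the pointer, 0.8 to 2.0 rad
- start (a joint): travel of the round steel start button, 36 mm in diameter, 0 (up) to 0.006 m (down); spring, 5 N when fully down; counts as pressed past 0.004 m
- start_top (a point): centre of the start button's top face; it is pressed downwards
- tin1: bare-metal coffee tin, one of two or three alike (None if absent), about 0.45 kg, 90 (own x) x 68 (own y) x 110 mm high (own z), rigid, smooth (friction about 0.3), standing at the start. Origin: centre of its base; z points to the dark lid with a round black cap. The face at own -x has a pale paper label and at the start faces the robot within 0.35 rad. Can be gripped across its 68 mm width
- tin1_mid (a point): centre of tin1's volume, 55 mm above its base (None if absent)
- tin2: bare-metal coffee tin, one of two or three alike (None if absent), about 0.45 kg, 90 (own x) x 68 (own y) x 110 mm high (own z), rigid, smooth (friction about 0.3), standing at the start. Origin: centre of its base; z points to the dark lid with a round black cap. The face at own -x has a pale paper label and at the start faces the robot within 0.35 rad. Can be gripped across its 68 mm width
- tin2_mid (a point): centre of tin2's volume, 55 mm above its base (None if absent)
- tin3: bare-metal coffee tin, one of two or three alike (None if absent), about 0.45 kg, 90 (own x) x 68 (own y) x 110 mm high (own z), rigid, smooth (friction about 0.3), standing at the start. Origin: centre of its base; z points to the dark lid with a round black cap. The face at own -x has a pale paper label and at the start faces the robot within 0.35 rad. Can be gripped across its 68 mm width
- tin3_mid (a point): centre of tin3's volume, 55 mm above its base (None if absent)
- bottle_a: brown glass bottle, 64 mm diameter, 220 mm high; loose bystander, origin at the centre of its base; leave standing where it is
- bottle_b: another brown glass bottle, the same size; loose bystander, origin at the centre of its base; leave standing where it is
- tumbler_a: glass tumbler, 72 mm diameter, 100 mm high; loose bystander, origin at the centre of its base; leave standing where it is
- tumbler_b: another tumbler, the same size; loose bystander, origin at the centre of its base; leave standing where it is
- mill: dark wooden pepper mill, 56 mm diameter, 175 mm high; loose bystander, origin at the centre of its base; leave standing where it is
- salt: small white salt jar, 40 mm diameter, 80 mm high; loose bystander, origin at the centre of its base; leave standing where it is

How it is judged:
By the outcome, as a careful person would: the job done as asked, in the order asked, and still so for the second after the job is handed in, with the robot touching nothing.
Of tin1, tin2, tin3 only 2 to 3 are there at a start; the rules pass over those that are not, and their reading is None.
At some moment in a run one of tin1, tin2, tin3 may be knocked a few centimetres aside while the robot is not near it.
Once in a run the grip may slacken for a moment while it holds something.
It also fails if it takes over 210 s, if anything falls off the work surface, if the arm or the gripper's body presses on something with over 40 N, if the wrist force passes 120 N, or if a joint passes its speed limit or range.

ROBOT

A 7-joint arm with a two-finger parallel gripper is mounted at the origin on the work surface. World frame = base frame: x ahead of the robot, y to its left, z up, the work surface at z = 0. Lengths are in m, angles in rad, forces in N, time in s.
With the tool pointing down it reaches from about 0.4 to 0.85 m from the base axis. Payload 10.4 kg.
Tool frame: the origin (TCP) lies on the centre line of the jaws, within the pads' length; the fingertips stand 11 mm ahead of it and the grasp point (between the pads) lies 8 mm behind it (manip.finger_overhang is the distance from the TCP to the fingertips, in m); z points along the fingers, y is the line along which they close (so a half turn about z gives the same grasp; the last joint's range is limited). The gripper opens to 85 mm and grips with 20 to 120 N. Pads are 22 mm wide; open, the fingers measure 114 mm over their backs; the gripper's body (76 mm by 85 mm) begins 54 mm behind the grasp point. The pads swing forward as they close: fully open they stand 13 mm farther back than shut.
Start: joints at [1.097, 0.332, -0.065, 1.46, 0.022, 1.35, -0.088], TCP at [0.272, -0.563, 0.242] pointing down, gripper open.
Joint ranges: [-2.6, 2.6], [-0.5, 2.12], [-1.47, 1.34], [0.16, 2.42], [-1.27, 4.41], [0.06, 2.06], [-2.6, 2.6]. Speed limits (rad/s): [2.22, 2.22, 2.79, 2.79, 3.14, 3.14, 3.14].

INTERFACE

Orientations are given as a unit quaternion [x, y, z, w].
In Python, from workcell import manip, imaging, workorder gives the robot as it stands.
- The arm moves only by the tool jog_arm, never from a script. Its argument "deltas" is a list of rows, each an object with "gripper": the opening, from 0 (shut) to 1 (fully open); "offset": the shift along the tool's x, y, z in m, a list of three; "rotation": the turn, a rotation vector about the tool's x, y, z in degrees, a list of three. In form: [{"gripper": gripper, "offset": [tx, ty, tz], "rotation": [ax, ay, az]}, ...]. A call has 1 to 20 rows; each row shifts and turns the commanded pose from where the row before left it, along the tool's axes as they then stand; what a row does not reach is not made up. A row lasts 1/10 s, in which the tool goes at most 50 mm and 8.59 degrees, less where a joint would pass 70% of its speed; a pose out of reach is approached as far as the arm can. A call with a gripper value outside its range is refused whole. The fingers move at their own pace and stop on an object; "newtons" is the grip in N (left out, the last holds). Time passes only in rows, so rows that do not move let the fingers close. It gives the time, the measured TCP pose, the force, the opening and the grip force at its end, in the units of the state.
- manip.get_obs(): the state, without advancing time (a new reading comes with each control period).
- imaging.camera(name): name is "scene" or "top" or "wrist"; returns the picture (480x640x3 uint8, blue, green, red); there is no depth.
- imaging.camera_model(name): a dict with "camera_matrix" (3x3 intrinsics, pixels), "world_to_cam" (4x4, takes a point from world to camera coordinates); the wrist camera has in their place "hand_eye" (4x4, takes a point from camera to tool coordinates, whose origin is the TCP and whose axes are the flange's). Camera axes: x right, y up, looking along -z (the intrinsics and any distortion apply to the point x, -y, -z); pixel columns grow to the right and rows downward; lengths in m; the calibration is good to about 2 mm. A picture is of the moment at which its call begins: read the wrist's pose just before it. camera_model takes no time and is no camera call.
- workorder.hand_in(): hands the job in; it is judged then, once.
The state is a dict: "clock": time; "joint_pos": joint angles; "joint_velocities": joint speeds; "tau": joint torques, N m; "position": TCP position; "ee_rot": TCP orientation; "ft_force": force on the tool from outside, world axes, zero at the start; "torque": the same for the moment, N m; "grip_width": opening from 0.0 (shut) to 1.0 (fully open); "grasp_force": force on a finger pad.
Only numpy, scipy, OpenCV 4.12 (cv2) and the standard library are available. Lean on these libraries where they do the work, as an engineer would, in place of code of your own. Each camera call takes 0.05 s, during which the arm holds its last target. There are 200 camera calls.

## Working session

There is one attempt and no reset: what is moved stays moved. The work goes in short steps, Python scripts to look and compute and a tool call to move; the robot and the scene stay as the last step left them, time stands still between calls to the robot, and variables do not carry over. Pictures are saved under pics/ and viewed, at most 14 in all, crops included, and the job is handed in when it is done.

Besides the shell and the picture viewer there is one more tool, called after "Call:" as a command line: name --argument value ..., lists and objects as JSON in quotes. jog_arm: Moves the arm, as the interface text tells. Its arguments: {"type":"object","properties":{"deltas":{"type":"array","items":{"type":"object","properties":{"gripper":{"type":"number"},"offset":{"type":"array","items":{"type":"number"}},"rotation":{"type":"array","items":{"type":"number"}}}}},"newtons":{"type":"number"}},"required":["deltas"]}

```bash
ls; mkdir -p pics; cat > h.py <<'E'
import numpy as np, cv2
from scipy.spatial.transform import Rotation as R
from workcell import manip, imaging, workorder
def mat():
    o=manip.get_obs(); T=np.eye(4); T[:3,:3]=R.from_quat(o["ee_rot"]).as_matrix(); T[:3,3]=o["position"]; return T
def cam(name):
    m=imaging.camera_model(name); K=np.array(m["camera_matrix"])
    C=mat()@np.array(m["hand_eye"]) if name=="wrist" else np.linalg.inv(np.array(m["world_to_cam"]))
    return K,C,m
def ray(KC,uv,z):
    K,C=KC[:2]; D=KC[2].get("distortion"); D=None if D is None else np.array(D,float)
    uv=np.array(uv,float).reshape(-1,1,2)
    n=cv2.undistortPoints(uv,K,D)[:,0]
    d=np.c_[n[:,0],-n[:,1],-np.ones(len(n))]@C[:3,:3].T; o=C[:3,3]
    return o+d*((z-o[2])/d[:,2])[:,None]
def proj(KC,P):
    K,C=KC[:2]; W=np.linalg.inv(C); p=np.atleast_2d(P)@W[:3,:3].T+W[:3,3]
    q=np.c_[p[:,0],-p[:,1],-p[:,2]]@K.T; return q[:,:2]/q[:,2:]
def shot(name,f):
    KC=cam(name); im=imaging.camera(name); cv2.imwrite("pics/"+f,im); return KC,im
E
python3 - <<'E'
from h import *
for n in("scene","top"):
    KC,im=shot(n,n+"0.png"); print(n,KC[2].keys(),KC[0].round(1).tolist(),KC[1].round(3).tolist())
o=manip.get_obs(); print({k:np.round(v,3) for k,v in o.items()}); print(imaging.camera_model("wrist"))
E
```

```text
pics
scene dict_keys(['camera_matrix', 'world_to_cam']) [[555.1, 0.0, 313.9], [0.0, 555.1, 233.5], [0.0, 0.0, 1.0]] [[-0.252, -0.596, 0.763, 1.755], [0.968, -0.172, 0.185, 0.363], [0.021, 0.785, 0.62, 1.109], [0.0, 0.0, 0.0, 1.0]]
top dict_keys(['camera_matrix', 'world_to_cam']) [[454.1, 0.0, 314.7], [0.0, 454.1, 235.9], [0.0, 0.0, 1.0]] [[0.012, 0.994, -0.113, 0.385], [-1.0, 0.01, -0.022, 0.038], [-0.02, 0.113, 0.993, 1.436], [0.0, 0.0, 0.0, 1.0]]
{'clock': np.float64(0.1), 'joint_pos': array([ 1.097,  0.333, -0.065,  1.461,  0.022,  1.35 , -0.089]), 'joint_velocities': array([-0.001, -0.001, -0.   , -0.002,  0.   ,  0.001,  0.001]), 'tau': array([ 1.0000e-03, -6.2674e+01,  4.9000e-02, -3.9243e+01,  1.6000e-02,
        7.0000e-03, -0.0000e+00]), 'position': array([ 0.272, -0.562,  0.242]), 'ee_rot': array([ 0.975,  0.223, -0.   , -0.001]), 'ft_force': array([-0.353,  0.215,  0.716]), 'torque': array([ 0.   , -0.039, -0.022]), 'grasp_force': np.float64(0.0), 'grip_width': np.float64(0.996)}
{'camera_matrix': array([[354.21748331,   0.        , 322.16976327],
       [  0.        , 354.21748331, 240.17157193],
       [  0.        ,   0.        ,   1.        ]]), 'hand_eye': array([[ 6.07374833e-04,  9.47253472e-01,  3.20484774e-01,
         8.28401714e-02],
       [ 9.99999732e-01, -7.06229629e-04,  1.92220669e-04,
         1.89852733e-04],
       [ 4.08417540e-04,  3.20484572e-01, -9.47253647e-01,
        -1.31641197e-01],
       [ 0.00000000e+00,  0.00000000e+00,  0.00000000e+00,
         1.00000000e+00]])}
```

View pics/top0.png

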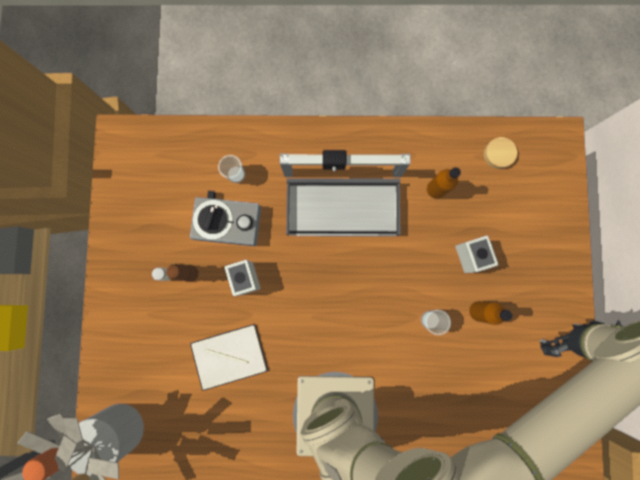

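View pics/scene0.png

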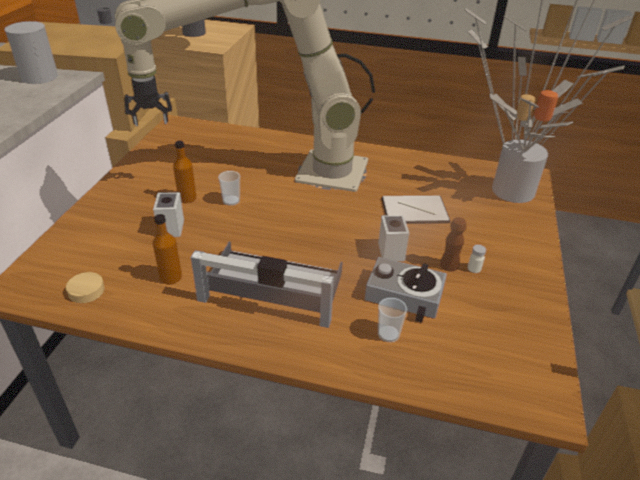

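Two tins are visible: the left one at top px (242,278) and the right one at (478,255). The console is at (225,221) and the bed at (344,208). Next I'll zoom in on these.

```bash
python3 - <<'E'
from h import *
im=cv2.imread("pics/top0.png")
def crop(u,v,w,h,s): return cv2.resize(im[v:v+h,u:u+w],None,fx=s,fy=s,interpolation=cv2.INTER_CUBIC)
a=crop(185,185,80,60,5); b=crop(215,250,80,60,5); c=crop(270,140,160,120,2.5); d=crop(440,220,80,60,5)
cv2.imwrite("pics/m0.png",np.vstack([np.hstack([a,b]),np.hstack([c,d])]))
KC=cam("top")
hsv=cv2.cvtColor(im,cv2.COLOR_BGR2HSV)
# low saturation blobs -> min area rects
for n,(u,v,w,h) in dict(tinL=(215,250,55,55),tinR=(450,228,55,50),bed=(270,170,160,80),console=(180,185,85,65)).items():
    m=(hsv[v:v+h,u:u+w,1]<75).astype(np.uint8)
    cs,_=cv2.findContours(m,0,2); c=max(cs,key=cv2.contourArea); r=cv2.minAreaRect(c); bx=cv2.boxPoints(r)+[u,v]
    z={'tinL':.11,'tinR':.11,'bed':.045,'console':.06}[n]
    P=ray(KC,bx,z); print(n,bx.round(1).tolist(),P[:,:2].round(3).tolist(),P.mean(0).round(3))
for n,p,z in(("dial",(213,219),.072),("button",(245,222),.065),("bottleR",(491,313),.22),("tumb",(436,322),.1),("bottle",(445,182),.1),("mill",(183,272),.1)): print(n,ray(KC,p,z).round(3))
E
```

```text
tinL [[223.0, 265.8], [251.2, 257.5], [260.4, 288.9], [232.2, 297.2]] [[0.445, 0.334], [0.47, 0.252], [0.379, 0.222], [0.354, 0.304]] [0.412 0.278 0.11 ]
tinR [[454.8, 245.4], [488.4, 234.2], [498.7, 265.1], [465.1, 276.3]] [[0.512, -0.342], [0.546, -0.441], [0.456, -0.467], [0.423, -0.37]] [ 0.484 -0.405  0.11 ]
bed [[287.0, 178.0], [400.0, 178.0], [400.0, 235.0], [287.0, 235.0]] [[0.725, 0.157], [0.728, -0.196], [0.549, -0.194], [0.545, 0.154]] [ 0.637 -0.02   0.045]
console [[189.1, 238.5], [195.2, 189.8], [261.9, 198.1], [255.8, 246.8]] [[0.53, 0.453], [0.682, 0.44], [0.658, 0.232], [0.506, 0.247]] [0.594 0.343 0.06 ]
dial [[0.589 0.378 0.072]]
button [[0.582 0.281 0.065]]
bottleR [[ 0.324 -0.401  0.22 ]]
tumb [[ 0.291 -0.286  0.1  ]]
bottle [[ 0.703 -0.32   0.1  ]]
mill [[0.426 0.454 0.1  ]]
```

View pics/m0.png

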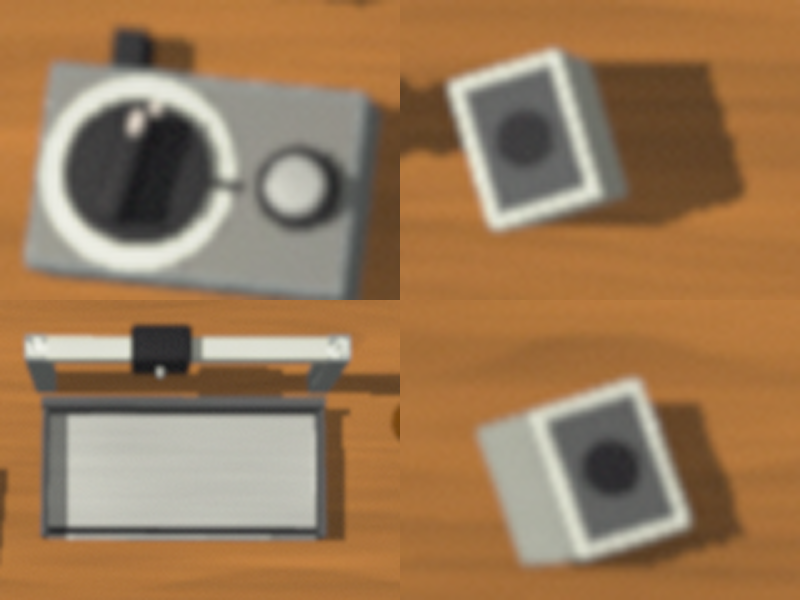

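The dial pointer is at m0 px (150,110), the index mark at (228,184) on its right, and the disc centre near (138,172), so the turn is about 84° clockwise. First I raise the arm and go to the dial.

Call:
jog_arm --deltas '[{"offset":[0,0,-0.03]},{"offset":[0,0,-0.04]},{"offset":[0,0,-0.03]},{"offset":[0.023,-0.0235,0]},{"offset":[0.023,-0.0235,0]},{"offset":[0.023,-0.0235,0]},{"offset":[0.023,-0.0235,0]},{"offset":[0.023,-0.0235,0]},{"offset":[0.023,-0.0235,0]},{"offset":[0.023,-0.0235,0]},{"offset":[0.023,-0.0235,0]},{"offset":[0.023,-0.0235,0]},{"offset":[0.023,-0.0235,0]},{"offset":[0.023,-0.0235,0]},{"offset":[0.023,-0.0235,0]},{"offset":[0.023,-0.0235,0]},{"offset":[0.023,-0.0235,0]},{"offset":[0.023,-0.0235,0]},{"offset":[0.023,-0.0235,0]},{"offset":[0.023,-0.0235,0]}]'

```text
schema error: expected keys gripper, offset, rotation
```

Call:
jog_arm --deltas '[{"offset":[0.023,-0.0235,0]},{"offset":[0.023,-0.0235,0]},{"offset":[0.023,-0.0235,0]},{"offset":[0.023,-0.0235,0]},{"offset":[0.023,-0.0235,0]},{"offset":[0.023,-0.0235,0]},{"offset":[0.023,-0.0235,0]},{"offset":[0.023,-0.0235,0]},{"offset":[0.023,-0.0235,0]},{"offset":[0.023,-0.0235,0]},{"offset":[0.023,-0.0235,0]},{"offset":[0.023,-0.0235,0]},{"offset":[0.023,-0.0235,0]},{"rotation":[0,0,-6]},{"rotation":[0,0,-6]},{"rotation":[0,0,-6]},{"rotation":[0,0,-6]},{"rotation":[0,0,-6]},{"rotation":[0,0,-6]}]'

```text
schema error: expected keys gripper, offset, rotation
```

Call:
jog_arm --deltas '[{"rotation":[0,0,-6]},{"rotation":[0,0,-6]},{"rotation":[0,0,-6]},{"rotation":[0,0,-6]},{"rotation":[0,0,-6]},{"rotation":[0,0,-6]},{"rotation":[0,0,-6]},{"rotation":[0,0,-6]},{"rotation":[0,0,-6]},{"rotation":[0,0,-6]},{"rotation":[0,0,-6]},{"rotation":[0,0,-6]},{"rotation":[0,0,-6]},{"rotation":[0,0,-6]},{"rotation":[0,0,-6]},{"rotation":[0,0,-6]},{"rotation":[0,0,-6]},{"rotation":[0,0,-2]},{"rotation":[0,0,0]}]'

```text
schema error: expected keys gripper, offset, rotation
```

```bash
python3 - <<'E'
from h import *
o=manip.get_obs(); print({k:np.round(v,3) for k,v in o.items()}); print(mat().round(3))
KC,im=shot("wrist","w1.png"); print(proj(KC,[[.589,.378,.072],[.582,.281,.065]]))
E
```

```text
{'clock': np.float64(0.1), 'joint_pos': array([ 1.097,  0.333, -0.065,  1.461,  0.022,  1.35 , -0.089]), 'joint_velocities': array([-0.001, -0.001, -0.   , -0.002,  0.   ,  0.001,  0.001]), 'tau': array([ 1.0000e-03, -6.2674e+01,  4.9000e-02, -3.9243e+01,  1.6000e-02,
        7.0000e-03, -0.0000e+00]), 'position': array([ 0.272, -0.562,  0.242]), 'ee_rot': array([ 0.975,  0.223, -0.   , -0.001]), 'ft_force': array([-0.353,  0.215,  0.716]), 'torque': array([ 0.   , -0.039, -0.022]), 'grasp_force': np.float64(0.0), 'grip_width': np.float64(0.996)}
[[ 0.9    0.436 -0.001  0.272]
 [ 0.436 -0.9    0.001 -0.562]
 [-0.    -0.001 -1.     0.242]
 [ 0.     0.     0.     1.   ]]
[[-2459.95893165 -2421.19142229]
 [-1646.43495225 -1758.95886319]]
```

View pics/w1.png

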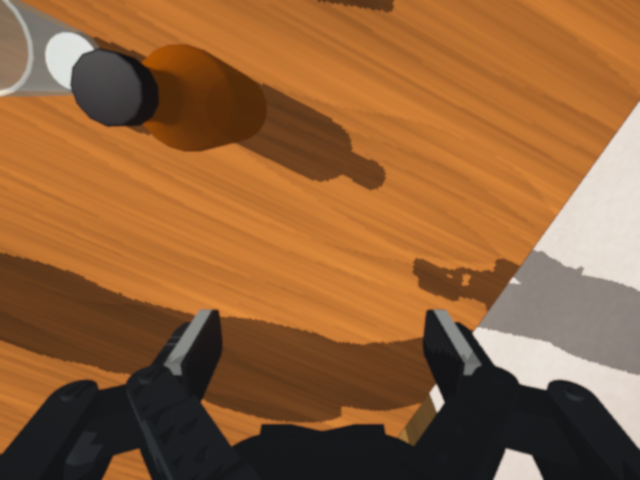

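All three keys are required in every row, so nothing moved. The picture shows bottle A (110,90) and the open jaws.

Call:
jog_arm --deltas '[{"gripper":1,"offset":[0,0,-0.05],"rotation":[0,0,0]},{"gripper":1,"offset":[0,0,-0.05],"rotation":[0,0,0]},{"gripper":1,"offset":[0.028,-0.0285,0],"rotation":[0,0,0]},{"gripper":1,"offset":[0.028,-0.0285,0],"rotation":[0,0,0]},{"gripper":1,"offset":[0.028,-0.0285,0],"rotation":[0,0,0]},{"gripper":1,"offset":[0.028,-0.0285,0],"rotation":[0,0,0]},{"gripper":1,"offset":[0.028,-0.0285,0],"rotation":[0,0,0]},{"gripper":1,"offset":[0.028,-0.0285,0],"rotation":[0,0,0]},{"gripper":1,"offset":[0.028,-0.0285,0],"rotation":[0,0,0]},{"gripper":1,"offset":[0.028,-0.0285,0],"rotation":[0,0,0]},{"gripper":1,"offset":[0.028,-0.0285,0],"rotation":[0,0,0]},{"gripper":1,"offset":[0.028,-0.0285,0],"rotation":[0,0,0]},{"gripper":1,"offset":[0.028,-0.0285,0],"rotation":[0,0,0]},{"gripper":1,"offset":[0.028,-0.0285,0],"rotation":[0,0,0]},{"gripper":1,"offset":[0.028,-0.0285,0],"rotation":[0,0,0]},{"gripper":1,"offset":[0.028,-0.0285,0],"rotation":[0,0,0]},{"gripper":1,"offset":[0.028,-0.0285,0],"rotation":[0,0,0]},{"gripper":1,"offset":[0.028,-0.0285,0],"rotation":[0,0,0]},{"gripper":1,"offset":[0.028,-0.0285,0],"rotation":[0,0,0]},{"gripper":1,"offset":[0,0,0],"rotation":[0,0,0]}]'

```text
clock: 2.15
position: [0.4897, 0.0865, 0.3421]
ee_rot: [0.974, 0.227, 0.0, -0.001]
ft_force: [0.2, 0.2, 1.0]
grip_width: 0.997
grasp_force: 0.0
```

Call:
jog_arm --deltas '[{"gripper":1,"offset":[0,0,0],"rotation":[0,0,-8]},{"gripper":1,"offset":[0,0,0],"rotation":[0,0,-8]},{"gripper":1,"offset":[0,0,0],"rotation":[0,0,-8]},{"gripper":1,"offset":[0,0,0],"rotation":[0,0,-8]},{"gripper":1,"offset":[0,0,0],"rotation":[0,0,-8]},{"gripper":1,"offset":[0,0,0],"rotation":[0,0,-8]},{"gripper":1,"offset":[0,0,0],"rotation":[0,0,-8]},{"gripper":1,"offset":[0,0,0],"rotation":[0,0,-8]},{"gripper":1,"offset":[0,0,0],"rotation":[0,0,-8]},{"gripper":1,"offset":[0,0,0],"rotation":[0,0,-8]},{"gripper":1,"offset":[0,0,0],"rotation":[0,0,-8]},{"gripper":1,"offset":[0,0,0],"rotation":[0,0,-8]},{"gripper":1,"offset":[0,0,0],"rotation":[0,0,-8]},{"gripper":1,"offset":[0,0,0],"rotation":[0,0,-8]},{"gripper":1,"offset":[0,0,0],"rotation":[0,0,-8]},{"gripper":1,"offset":[0,0,0],"rotation":[0,0,-8]},{"gripper":1,"offset":[0,0,0],"rotation":[0,0,-8]},{"gripper":1,"offset":[0,0,0],"rotation":[0,0,-4]},{"gripper":1,"offset":[0,0,0],"rotation":[0,0,0]}]'

```text
clock: 4.05
position: [0.4896, 0.0804, 0.3421]
ee_rot: [0.123, 0.992, -0.0, -0.0]
ft_force: [0.8, 0.2, 0.2]
grip_width: 0.999
grasp_force: 0.0
```

```bash
python3 - <<'E'
from h import *
o=manip.get_obs(); print(o["clock"],o["joint_pos"].round(2)); print(mat().round(3))
KC,im=shot("wrist","w1b.png"); print(proj(KC,[[.589,.378,.072],[.582,.281,.065]]))
T=mat(); print(T[:3,:3].T@(np.array([.50,.378,.2])-T[:3,3]))
E
```

```text
4.05 [ 0.55  0.07 -0.83  1.59  0.05  1.51  1.04]
[[-0.97   0.244 -0.     0.49 ]
 [ 0.244  0.97  -0.     0.08 ]
 [ 0.    -0.    -1.     0.342]
 [ 0.     0.     0.     1.   ]]
[[589.13569612 215.91443179]
 [502.13394815 227.98495123]]
[0.06337418 0.29089671 0.1420971 ]
```

Call:
jog_arm --deltas '[{"gripper":1,"offset":[0.003,0.038,0],"rotation":[0,0,0]},{"gripper":1,"offset":[0.003,0.038,0],"rotation":[0,0,0]},{"gripper":1,"offset":[0.003,0.038,0],"rotation":[0,0,0]},{"gripper":1,"offset":[0.003,0.038,0],"rotation":[0,0,0]},{"gripper":1,"offset":[0.003,0.038,0],"rotation":[0,0,0]},{"gripper":1,"offset":[0.003,0.038,0],"rotation":[0,0,0]},{"gripper":1,"offset":[0.003,0.038,0],"rotation":[0,0,0]},{"gripper":1,"offset":[0.003,0.038,0],"rotation":[0,0,0]},{"gripper":1,"offset":[0,0,0.03],"rotation":[0,0,0]},{"gripper":1,"offset":[0,0,0.03],"rotation":[0,0,0]},{"gripper":1,"offset":[0,0,0],"rotation":[0,0,0]},{"gripper":1,"offset":[0,0,0],"rotation":[0,0,0]}]'

```text
clock: 5.3
position: [0.5411, 0.381, 0.2828]
ee_rot: [0.124, 0.992, -0.0, -0.0]
ft_force: [0.5, -0.9, 1.3]
grip_width: 0.998
grasp_force: 0.0
```

```bash
python3 - <<'E'
from h import *
o=manip.get_obs(); print(o["clock"],o["joint_pos"].round(2)); print(mat().round(3))
KC,im=shot("wrist","w2.png"); print(proj(KC,[[.589,.378,.072],[.582,.281,.065]]))
E
```

```text
5.3 [-0.09  0.54 -0.9   1.25  0.42  1.54  0.39]
[[-0.969  0.247 -0.     0.541]
 [ 0.247  0.969 -0.001  0.381]
 [ 0.    -0.001 -1.     0.283]
 [ 0.     0.     0.     1.   ]]
[[330.64326157 252.48908111]
 [240.66611798 265.1575116 ]]
```

View pics/w2.png

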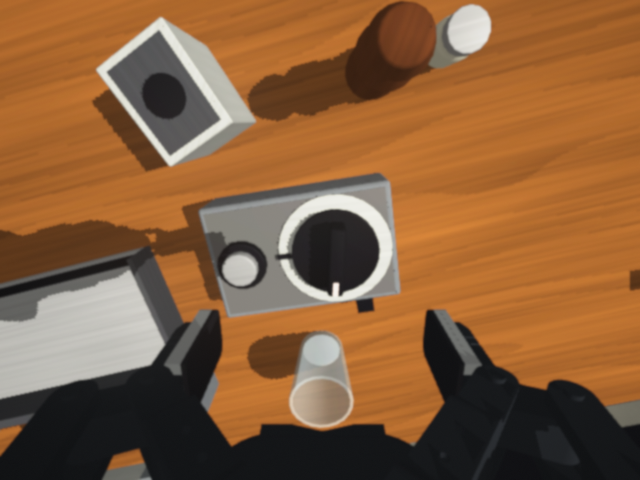

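The pointer is at (336,290), the mark at (283,257) and the disc centre near (335,251). A tumbler at (322,390) stands behind the console.

```bash
python3 - <<'E'
from h import *
KC=cam("wrist"); im=cv2.imread("pics/w2.png"); g=cv2.cvtColor(im,6); hs=cv2.cvtColor(im,40)
# bright ring: outer contour -> ellipse
def sub(u0,v0,u1,v1,m):
    x=np.zeros(g.shape,np.uint8); x[v0:v1,u0:u1]=m[v0:v1,u0:u1]; return x
ring=sub(265,185,400,306,(g>170).astype(np.uint8))
cs,h=cv2.findContours(ring,cv2.RETR_EXTERNAL,2); c=max(cs,key=cv2.contourArea)
P=ray(KC,c[:,0],.066)[:,:2]
hull=cv2.convexHull(c)[:,0]; Ph=ray(KC,hull,.066)[:,:2]
(cx,cy),r=cv2.minEnclosingCircle(Ph.astype(np.float32)); print("ring",cx,cy,r)
A=np.c_[2*Ph,np.ones(len(Ph))]; s=np.linalg.lstsq(A,(Ph**2).sum(1),rcond=None)[0]; print("ls",s[:2],np.sqrt(s[2]+s[:2]@s[:2]))
c0=s[:2]
pm=sub(326,281,346,300,(g>150).astype(np.uint8)); v,u=np.nonzero(pm); p=ray(KC,(u.mean(),v.mean()),.072)[0]; print("pointer",u.mean(),v.mean(),p)
mm=sub(277,250,290,264,(g<110).astype(np.uint8)); v,u=np.nonzero(mm); k=ray(KC,(u.mean(),v.mean()),.066)[0]; print("mark",u.mean(),v.mean(),len(u),k)
ap=np.arctan2(*(p[:2]-c0)[::-1]); am=np.arctan2(*(k[:2]-c0)[::-1]); print(np.degrees([ap,am,ap-am]),np.hypot(*(p[:2]-c0)),np.hypot(*(k[:2]-c0)))
cv2.imwrite("pics/z2.png",cv2.resize(im[180:320,190:410],None,fx=3.6,fy=3.6,interpolation=2))
# button
b=sub(215,240,268,290,(g>150).astype(np.uint8)); v,u=np.nonzero(b); print("button",u.mean(),v.mean(),ray(KC,(u.mean(),v.mean()),.072))
# console corners
print(ray(KC,[(201,211),(389,182),(399,291),(230,317)],.06).round(3))
E
```

```text
ring 0.590966522693634 0.3838428556919098 0.06076676398515701
ls [0.59091714 0.3837204 ] 0.06023560803627644
pointer 335.6222222222222 293.4277777777778 [0.63719548 0.37250509 0.072     ]
mark 283.22058823529414 256.22058823529414 68 [0.58394675 0.32851942 0.066     ]
[-13.62268652 -97.19680992  83.5741234 ] 0.04761794251932636 0.05563933041204697
button 239.8433014354067 269.438995215311 [[0.58492003 0.28130877 0.072     ]]
[[0.517 0.259 0.06 ]
 [0.535 0.453 0.06 ]
 [0.658 0.441 0.06 ]
 [0.643 0.247 0.06 ]]
```

View pics/z2.png

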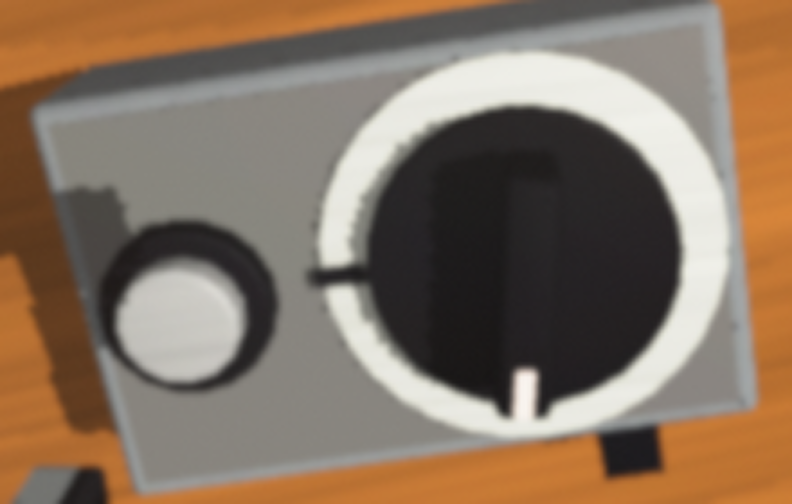

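Call:
jog_arm --deltas '[{"gripper":0.6,"offset":[-0.024,0.0076,0],"rotation":[0,0,0]},{"gripper":0.6,"offset":[-0.024,0.0076,0],"rotation":[0,0,-0.7]},{"gripper":0.6,"offset":[0,0,0.03],"rotation":[0,0,0]},{"gripper":0.6,"offset":[0,0,0.03],"rotation":[0,0,0]},{"gripper":0.6,"offset":[0,0,0.03],"rotation":[0,0,0]},{"gripper":0.6,"offset":[0,0,0.03],"rotation":[0,0,0]},{"gripper":0.6,"offset":[0,0,0.025],"rotation":[0,0,0]},{"gripper":0.6,"offset":[0,0,0.02],"rotation":[0,0,0]},{"gripper":0.6,"offset":[0,0,0.015],"rotation":[0,0,0]},{"gripper":0.6,"offset":[0,0,0.01],"rotation":[0,0,0]},{"gripper":0.6,"offset":[0,0,0.005],"rotation":[0,0,0]},{"gripper":0.6,"offset":[0,0,0],"rotation":[0,0,0]},{"gripper":0.6,"offset":[0,0,0],"rotation":[0,0,0]}]' --newtons 40

```text
clock: 6.65
position: [0.5915, 0.3848, 0.0883]
ee_rot: [0.117, 0.993, 0.0, 0.001]
ft_force: [-0.0, 0.6, 0.7]
grip_width: 0.595
grasp_force: 0.0
```

Call:
jog_arm --deltas '[{"gripper":0.0,"offset":[0,0,0],"rotation":[0,0,0]},{"gripper":0.0,"offset":[0,0,0],"rotation":[0,0,0]},{"gripper":0.0,"offset":[0,0,0],"rotation":[0,0,0]},{"gripper":0.0,"offset":[0,0,0],"rotation":[0,0,0]},{"gripper":0.0,"offset":[0,0,0],"rotation":[0,0,0]},{"gripper":0.0,"offset":[0,0,0],"rotation":[0,0,0]}]'

```text
clock: 7.25
position: [0.5912, 0.3824, 0.088]
ee_rot: [0.118, 0.993, -0.002, -0.0]
ft_force: [-6.0, -10.5, 8.6]
grip_width: 0.179
grasp_force: 41.3
```

Call:
jog_arm --deltas '[{"gripper":0.0,"offset":[0,0,0],"rotation":[0,0,5]},{"gripper":0.0,"offset":[0,0,0],"rotation":[0,0,5]},{"gripper":0.0,"offset":[0,0,0],"rotation":[0,0,5]},{"gripper":0.0,"offset":[0,0,0],"rotation":[0,0,5]},{"gripper":0.0,"offset":[0,0,0],"rotation":[0,0,5]},{"gripper":0.0,"offset":[0,0,0],"rotation":[0,0,5]},{"gripper":0.0,"offset":[0,0,0],"rotation":[0,0,5]},{"gripper":0.0,"offset":[0,0,0],"rotation":[0,0,5]},{"gripper":0.0,"offset":[0,0,0],"rotation":[0,0,5]},{"gripper":0.0,"offset":[0,0,0],"rotation":[0,0,5]},{"gripper":0.0,"offset":[0,0,0],"rotation":[0,0,5]},{"gripper":0.0,"offset":[0,0,0],"rotation":[0,0,5]},{"gripper":0.0,"offset":[0,0,0],"rotation":[0,0,5]},{"gripper":0.0,"offset":[0,0,0],"rotation":[0,0,5]},{"gripper":0.0,"offset":[0,0,0],"rotation":[0,0,5]},{"gripper":0.0,"offset":[0,0,0],"rotation":[0,0,5]},{"gripper":0.0,"offset":[0,0,0],"rotation":[0,0,3.6]},{"gripper":0.0,"offset":[0,0,0],"rotation":[0,0,0]},{"gripper":0.0,"offset":[0,0,0],"rotation":[0,0,0]},{"gripper":0.0,"offset":[0,0,0],"rotation":[0,0,0]}]'

```text
clock: 9.25
position: [0.5906, 0.3819, 0.088]
ee_rot: [0.75, 0.662, -0.002, 0.001]
ft_force: [-8.3, -12.4, 11.2]
grip_width: 0.18
grasp_force: 41.5
```

Call:
jog_arm --deltas '[{"gripper":0.6,"offset":[0,0,0],"rotation":[0,0,0]},{"gripper":0.6,"offset":[0,0,0],"rotation":[0,0,0]},{"gripper":0.6,"offset":[0,0,0],"rotation":[0,0,0]},{"gripper":0.6,"offset":[0,0,-0.02],"rotation":[0,0,0]},{"gripper":0.6,"offset":[0,0,-0.04],"rotation":[0,0,0]},{"gripper":0.6,"offset":[0,0,-0.04],"rotation":[0,0,0]},{"gripper":0.6,"offset":[0,0,-0.04],"rotation":[0,0,0]},{"gripper":0.6,"offset":[0,0,-0.04],"rotation":[0,0,0]},{"gripper":0.6,"offset":[-0.03,0,0],"rotation":[0,0,0]},{"gripper":0.6,"offset":[0,0,0],"rotation":[0,0,0]},{"gripper":0.6,"offset":[0,0,0],"rotation":[0,0,0]}]'

```text
clock: 10.35
position: [0.5876, 0.3543, 0.2673]
ee_rot: [0.75, 0.662, 0.0, 0.0]
ft_force: [-0.0, 0.6, 0.5]
grip_width: 0.598
grasp_force: 0.0
```

```bash
python3 - <<'E'
from h import *
o=manip.get_obs(); print(o["clock"],o["joint_pos"].round(2)); print(mat().round(3))
KC,im=shot("wrist","w3.png"); c=proj(KC,[[.591,.384,.072]])[0]; print(c)
u,v=np.clip(c.astype(int)-[110,70],0,[420,340]); print(u,v)
cv2.imwrite("pics/z3.png",cv2.resize(im[v:v+140,u:u+220],None,fx=3.6,fy=3.6,interpolation=2))
E
```

```text
10.35 [-0.23  0.52 -0.58  1.21  0.28  1.49 -0.9 ]
[[ 0.124  0.992  0.     0.588]
 [ 0.992 -0.124 -0.     0.354]
 [-0.     0.    -1.     0.267]
 [ 0.     0.     0.     1.   ]]
[321.36310478 180.65331804]
211 110
```

View pics/z3.png

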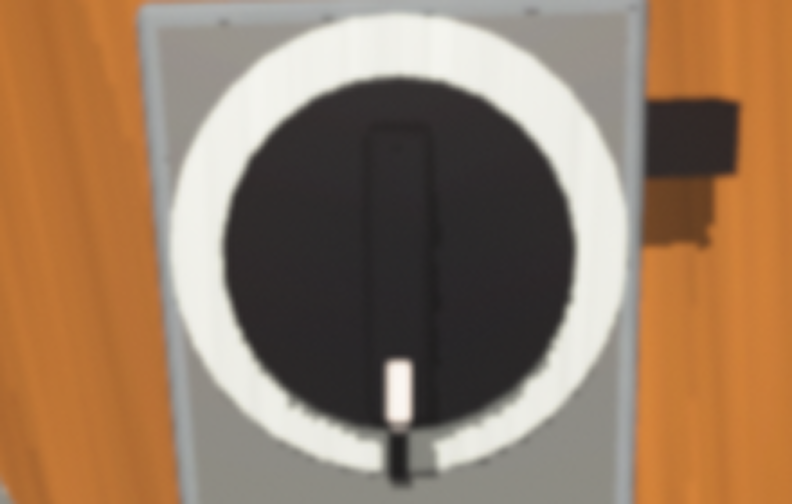

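The pointer (398,390) now lines up with the mark (398,455), so the dial is set. Next is the left tin.

Call:
jog_arm --deltas '[{"gripper":1,"offset":[0,0,0],"rotation":[0,0,-8]},{"gripper":1,"offset":[0,0,0],"rotation":[0,0,-8]},{"gripper":1,"offset":[0,0,0],"rotation":[0,0,-8]},{"gripper":1,"offset":[0,0,0],"rotation":[0,0,-8]},{"gripper":1,"offset":[0,0,0],"rotation":[0,0,-8]},{"gripper":1,"offset":[0,0,0],"rotation":[0,0,-8]},{"gripper":1,"offset":[0,0,0],"rotation":[0,0,-8]},{"gripper":1,"offset":[0,0,0],"rotation":[0,0,-8]},{"gripper":1,"offset":[0,0,0],"rotation":[0,0,-8]},{"gripper":1,"offset":[0,0,0],"rotation":[0,0,-8]},{"gripper":1,"offset":[0,0,0],"rotation":[0,0,-8]},{"gripper":1,"offset":[0,0,0],"rotation":[0,0,-8]},{"gripper":1,"offset":[0,0,0],"rotation":[0,0,-8]},{"gripper":1,"offset":[0,0,0],"rotation":[0,0,-8]},{"gripper":1,"offset":[0,0,0],"rotation":[0,0,-3]},{"gripper":1,"offset":[0.045,-0.0045,0],"rotation":[0,0,0]},{"gripper":1,"offset":[0.045,-0.0045,0],"rotation":[0,0,0]},{"gripper":1,"offset":[0.045,-0.0045,0],"rotation":[0,0,0]},{"gripper":1,"offset":[0.045,-0.0045,0],"rotation":[0,0,0]},{"gripper":1,"offset":[0,0,0],"rotation":[0,0,0]}]'

```text
clock: 12.4
position: [0.4171, 0.2812, 0.2667]
ee_rot: [-0.157, 0.988, -0.003, 0.0]
ft_force: [-0.1, 0.1, 1.0]
grip_width: 0.997
grasp_force: 0.0
```

```bash
cat >> h.py <<'E'
def tin(KC,im,guess,pad=75,z=.11,shift=(0,0)):
    """dark lid quad inside pale rim: min-area rect of lid plus rim, on the plane of the top"""
    c=proj(KC,[[guess[0],guess[1],z]])[0]; u0,v0=np.maximum((c-pad).astype(int),0); s=im[v0:int(c[1]+pad),u0:int(c[0]+pad)]
    hs=cv2.cvtColor(s,40); m=((hs[...,2]<135)&(hs[...,1]<60)).astype(np.uint8)
    cs,_=cv2.findContours(m,0,2); cc=max(cs,key=cv2.contourArea)
    bx=cv2.boxPoints(cv2.minAreaRect(cc))+[u0,v0]; P=ray(KC,bx,z)[:,:2]
    e=[P[1]-P[0],P[2]-P[1]]; L=[np.hypot(*x) for x in e]; d=e[int(np.argmax(L))]; a=np.degrees(np.arctan2(d[1],d[0])); a=(a+90)%180-90
    return P.mean(0),a,L,bx
E
python3 - <<'E'
from h import *
o=manip.get_obs(); print(o["clock"],o["joint_pos"].round(2)); print(mat().round(3))
KC,im=shot("wrist","w4.png"); print(proj(KC,[[.412,.278,.11]])); print(tin(KC,im,(.412,.278),pad=90))
E
```

```text
12.4 [ 0.33  0.18 -1.11  1.69  0.17  1.37  1.08]
[[-0.951 -0.31   0.001  0.417]
 [-0.31   0.951 -0.006  0.281]
 [ 0.001 -0.006 -1.     0.267]
 [ 0.     0.     0.     1.   ]]
[[321.40553762 216.36620277]]
(array([0.41247635, 0.28443027]), np.float64(20.0643530823793), [np.float64(0.05096986486793302), np.float64(0.07403144374920267)], array([[297., 175.],
       [360., 175.],
       [360., 260.],
       [297., 260.]]))
```

View pics/w4.png

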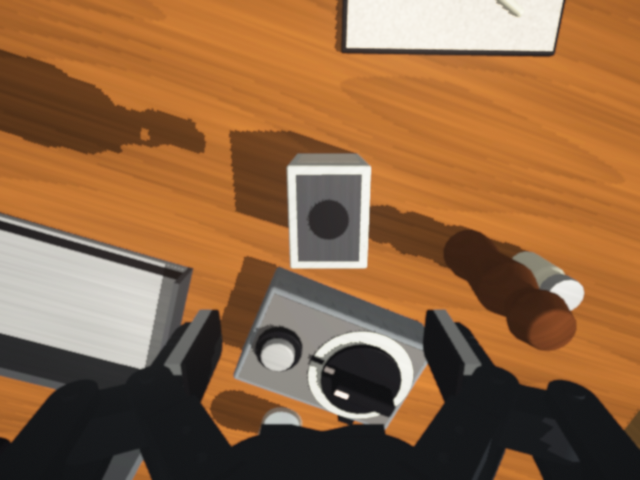

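The tin is upright under the gripper: rim corners at (287,166), (370,166), (367,267) and (292,267), yaw about 18°. Next I descend and grip it.

Call:
jog_arm --deltas '[{"gripper":1,"offset":[0.0034,0.0043,0],"rotation":[0,0,0]},{"gripper":1,"offset":[0,0,0.03],"rotation":[0,0,0]},{"gripper":1,"offset":[0,0,0.03],"rotation":[0,0,0]},{"gripper":1,"offset":[0,0,0.03],"rotation":[0,0,0]},{"gripper":1,"offset":[0,0,0.03],"rotation":[0,0,0]},{"gripper":1,"offset":[0,0,0.03],"rotation":[0,0,0]},{"gripper":1,"offset":[0,0,0.02],"rotation":[0,0,0]},{"gripper":1,"offset":[0,0,0.015],"rotation":[0,0,0]},{"gripper":1,"offset":[0,0,0.007],"rotation":[0,0,0]},{"gripper":1,"offset":[0,0,0],"rotation":[0,0,0]},{"gripper":0,"offset":[0,0,0],"rotation":[0,0,0]},{"gripper":0,"offset":[0,0,0],"rotation":[0,0,0]},{"gripper":0,"offset":[0,0,0],"rotation":[0,0,0]},{"gripper":0,"offset":[0,0,0],"rotation":[0,0,0]}]' --newtons 40

```text
clock: 13.85
position: [0.4178, 0.2858, 0.0763]
ee_rot: [-0.156, 0.988, 0.0, 0.001]
ft_force: [-0.5, 0.8, 6.0]
grip_width: 0.793
grasp_force: 46.6
```

```bash
python3 - <<'E'
from h import *
im=cv2.imread("pics/top0.png"); KC=cam("top"); g=cv2.cvtColor(im,6)
for u in (300,340,390): print(u,g[222:242,u].tolist())
for v in (190,210,230): print(v,g[v,280:300].tolist(),g[v,392:408].tolist())
print(ray(KC,[(287,235.5),(400,235.5)],.01).round(4))
o=manip.get_obs(); print(o["clock"],o["position"],o["joint_pos"].round(2),mat()[:2,0])
E
```

```text
300 [200, 199, 197, 197, 195, 196, 196, 186, 147, 91, 69, 111, 151, 156, 139, 128, 128, 130, 130, 127]
340 [190, 191, 189, 189, 190, 192, 192, 183, 147, 97, 66, 100, 144, 148, 130, 127, 130, 129, 128, 131]
390 [191, 190, 188, 187, 186, 187, 188, 180, 154, 108, 67, 82, 114, 126, 126, 125, 127, 126, 131, 131]
190 [128, 126, 127, 126, 125, 124, 119, 104, 89, 89, 103, 112, 114, 115, 113, 116, 138, 173, 192, 196] [189, 190, 183, 159, 119, 92, 90, 93, 87, 79, 79, 80, 79, 81, 95, 119]
210 [127, 127, 125, 124, 124, 123, 113, 97, 88, 96, 110, 116, 117, 117, 117, 117, 140, 178, 196, 199] [193, 194, 197, 188, 145, 101, 93, 95, 86, 79, 78, 76, 76, 78, 80, 93]
230 [123, 122, 122, 123, 124, 119, 111, 96, 83, 83, 86, 86, 87, 86, 86, 88, 103, 130, 143, 148] [153, 153, 152, 142, 114, 91, 93, 95, 86, 77, 73, 73, 70, 72, 73, 88]
[[ 0.5479  0.1564  0.01  ]
 [ 0.5514 -0.2001  0.01  ]]
13.85 [0.4177636  0.28579439 0.07626346] [ 0.17  0.42 -1.    1.91  0.41  1.03  0.88] [-0.95146766 -0.30774237]
```

Call:
jog_arm --deltas '[{"gripper":0,"offset":[0,0,-0.008],"rotation":[0,0,0]},{"gripper":0,"offset":[0,0,-0.008],"rotation":[0,0,0]},{"gripper":0,"offset":[0,0,0],"rotation":[0,0,4.4]},{"gripper":0,"offset":[0,0,0],"rotation":[0,0,4.4]},{"gripper":0,"offset":[0,0,0],"rotation":[0,0,4.4]},{"gripper":0,"offset":[0,0,0],"rotation":[0,0,4.2]},{"gripper":0,"offset":[0,-0.015,0],"rotation":[0,0,0]},{"gripper":0,"offset":[0,-0.03,0],"rotation":[0,0,0]},{"gripper":0,"offset":[0,-0.03,0],"rotation":[0,0,0]},{"gripper":0,"offset":[0,-0.03,0],"rotation":[0,0,0]},{"gripper":0,"offset":[0,-0.03,0],"rotation":[0,0,0]},{"gripper":0,"offset":[0,-0.03,0],"rotation":[0,0,0]},{"gripper":0,"offset":[0,-0.03,0],"rotation":[0,0,0]},{"gripper":0,"offset":[0,-0.03,0],"rotation":[0,0,0]},{"gripper":0,"offset":[0,-0.015,0],"rotation":[0,0,0]},{"gripper":0,"offset":[0,0,0],"rotation":[0,0,0]}]'

```text
clock: 15.45
position: [0.4192, 0.0428, 0.0916]
ee_rot: [-0.003, 1.0, -0.001, -0.0]
ft_force: [0.5, 1.5, -3.2]
grip_width: 0.793
grasp_force: 46.9
```

```bash
python3 - <<'E'
from h import *
o=manip.get_obs(); print(o["clock"],o["joint_pos"].round(2),o["grip_width"],o["grasp_force"]); print(mat().round(3))
KC,im=shot("wrist","w5.png"); print(proj(KC,[[.548,.15,.01],[.548,-.19,.01]]))
E
```

```text
15.45 [ 0.68  0.12 -0.91  2.1   0.12  0.97  1.28] 0.7934215656626121 46.8994402885437
[[-1.    -0.006 -0.     0.419]
 [-0.006  1.    -0.001  0.043]
 [ 0.    -0.001 -1.     0.092]
 [ 0.     0.     0.     1.   ]]
[[461.76813274 413.60120368]
 [ 15.23084606 411.19715112]]
```

View pics/w5.png

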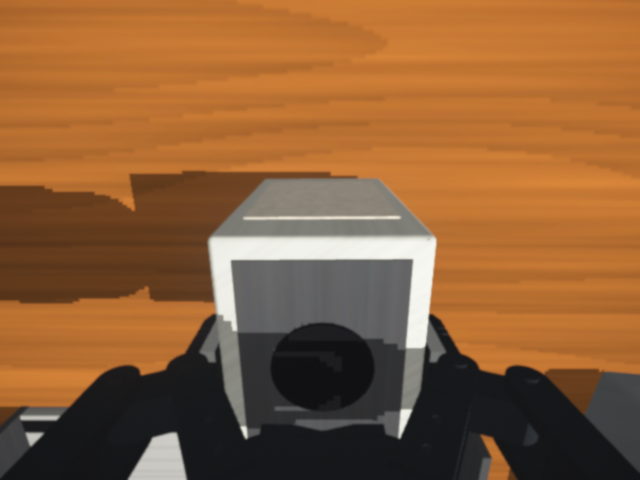

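The tin is squared in the grip with its label strip facing the robot (320,200). The near edge of the bed runs at row 410, where predicted.

Call:
jog_arm --deltas '[{"gripper":0,"offset":[-0.02,0.002,0],"rotation":[0,0,0]},{"gripper":0,"offset":[-0.03,0,0],"rotation":[0,0,0]},{"gripper":0,"offset":[-0.028,0,0],"rotation":[0,0,0]},{"gripper":0,"offset":[0,0,0],"rotation":[0,0,0]},{"gripper":0,"offset":[0,0,0.008],"rotation":[0,0,0]},{"gripper":0,"offset":[0,0,0.007],"rotation":[0,0,0]},{"gripper":0,"offset":[0,0,0],"rotation":[0,0,0]},{"gripper":0,"offset":[0,0,0],"rotation":[0,0,0]},{"gripper":0.85,"offset":[0,0,0],"rotation":[0,0,0]},{"gripper":1,"offset":[0,0,0],"rotation":[0,0,0]},{"gripper":1,"offset":[0,0,0],"rotation":[0,0,0]},{"gripper":1,"offset":[0,0,-0.02],"rotation":[0,0,0]},{"gripper":1,"offset":[0,0,-0.03],"rotation":[0,0,0]},{"gripper":1,"offset":[0,0,-0.03],"rotation":[0,0,0]},{"gripper":1,"offset":[0,0,-0.03],"rotation":[0,0,0]},{"gripper":1,"offset":[0,0,-0.03],"rotation":[0,0,0]},{"gripper":1,"offset":[0,0,-0.03],"rotation":[0,0,0]},{"gripper":0,"offset":[0,0,0],"rotation":[0,0,0]}]'

```text
clock: 17.3
position: [0.4991, 0.0485, 0.2502]
ee_rot: [-0.005, 1.0, -0.0, 0.003]
ft_force: [-0.1, 0.5, -1.4]
grip_width: 0.859
grasp_force: 0.0
```

```bash
python3 - <<'E'
from h import *
o=manip.get_obs(); print(o["clock"],o["joint_pos"].round(2),o["grip_width"]); print(mat().round(3))
KC,im=shot("wrist","w6.png"); print(tin(KC,im,(.492,.045),pad=100)); print(proj(KC,[[.548,.15,.01],[.548,-.19,.01]]))
E
```

```text
17.3 [ 0.67  0.13 -0.92  1.73  0.11  1.32  1.31] 0.858684241171412
[[-1.    -0.009  0.006  0.499]
 [-0.009  1.    -0.001  0.048]
 [-0.006 -0.001 -1.     0.25 ]
 [ 0.     0.     0.     1.   ]]
(array([0.49109589, 0.04789889]), np.float64(2.3559069861961888), [np.float64(0.052391008384978094), np.float64(0.073869483036562)], array([[287., 171.],
       [356., 171.],
       [356., 261.],
       [287., 261.]]))
[[412.85938964 244.03783388]
 [106.99268383 241.20433401]]
```

View pics/w6.png

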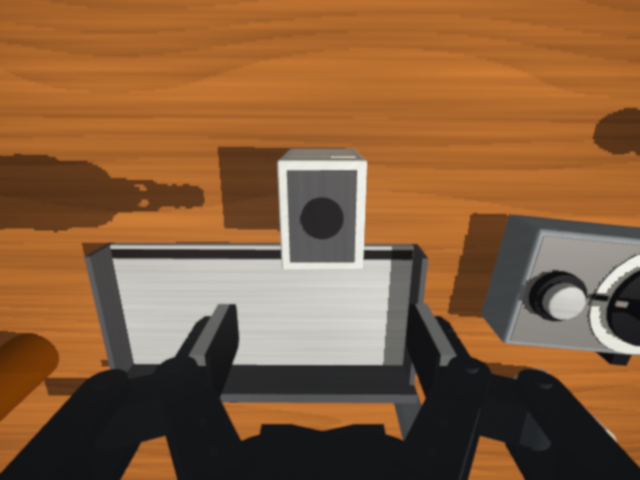

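The tin stands squared 10 mm short of the near edge (row 244), which I've measured at x ≈ 0.548. I'll close the fingers, go behind the tin, and push it over while rising.

Call:
jog_arm --deltas '[{"gripper":0,"offset":[0.03,0,0],"rotation":[0,0,0]},{"gripper":0,"offset":[0.03,0,0],"rotation":[0,0,0]},{"gripper":0,"offset":[0.025,0,0],"rotation":[0,0,0]},{"gripper":0,"offset":[0,0,0.03],"rotation":[0,0,0]},{"gripper":0,"offset":[0,0,0.03],"rotation":[0,0,0]},{"gripper":0,"offset":[0,0,0.03],"rotation":[0,0,0]},{"gripper":0,"offset":[0,0,0.03],"rotation":[0,0,0]},{"gripper":0,"offset":[0,0,0.034],"rotation":[0,0,0]},{"gripper":0,"offset":[0,0,0],"rotation":[0,0,0]},{"gripper":0,"offset":[-0.006,0,0],"rotation":[0,0,0]},{"gripper":0,"offset":[-0.006,0,0],"rotation":[0,0,0]},{"gripper":0,"offset":[-0.005,0,0],"rotation":[0,0,0]},{"gripper":0,"offset":[-0.005,0,0],"rotation":[0,0,0]},{"gripper":0,"offset":[-0.005,0,0],"rotation":[0,0,0]},{"gripper":0,"offset":[0,0,0],"rotation":[0,0,0]}]'

```text
clock: 18.85
position: [0.4401, 0.0475, 0.0926]
ee_rot: [-0.005, 1.0, 0.0, 0.0]
ft_force: [-0.5, 0.6, -0.1]
grip_width: -0.0
grasp_force: 0.0
```

```bash
python3 - <<'E'
from h import *
o=manip.get_obs(); print(o["joint_pos"].round(2),o["grip_width"],o["ft_force"],o["position"],o["ee_rot"])
E
```

```text
[ 0.69  0.19 -0.94  2.05  0.18  0.98  1.23] -0.00018706761207833224 [-0.46184162  0.59967805 -0.09942014] [0.44013794 0.04751729 0.09259653] [-4.53995188e-03  9.99989612e-01  1.73247712e-04  3.67540478e-04]
```

Call:
jog_arm --deltas '[{"gripper":0,"offset":[-0.004,0,0],"rotation":[0,0,0]},{"gripper":0,"offset":[-0.004,0,-0.003],"rotation":[0,0,0]},{"gripper":0,"offset":[-0.0045,0,-0.004],"rotation":[0,0,0]},{"gripper":0,"offset":[-0.0045,0,-0.004],"rotation":[0,0,0]},{"gripper":0,"offset":[-0.0045,0,-0.004],"rotation":[0,0,0]},{"gripper":0,"offset":[-0.005,0,-0.004],"rotation":[0,0,0]},{"gripper":0,"offset":[-0.005,0,-0.003],"rotation":[0,0,0]},{"gripper":0,"offset":[-0.005,0,-0.003],"rotation":[0,0,0]},{"gripper":0,"offset":[-0.005,0,-0.003],"rotation":[0,0,0]},{"gripper":0,"offset":[-0.005,0,-0.003],"rotation":[0,0,0]},{"gripper":0,"offset":[-0.005,0,-0.003],"rotation":[0,0,0]},{"gripper":0,"offset":[-0.006,0,-0.002],"rotation":[0,0,0]},{"gripper":0,"offset":[-0.006,0,-0.002],"rotation":[0,0,0]},{"gripper":0,"offset":[0,0,0],"rotation":[0,0,0]}]'

```text
clock: 20.25
position: [0.5038, 0.0481, 0.1306]
ee_rot: [-0.005, 1.0, 0.0, 0.0]
ft_force: [-1.0, 0.3, 0.6]
grip_width: 0.002
grasp_force: 0.4
```

```bash
python3 - <<'E'
from h import *
o=manip.get_obs(); print(o["ft_force"],o["position"],o["torque"])
K1,a=shot("wrist","w7.png"); K2,b=shot("scene","s7.png")
cv2.imwrite("pics/m7.png",np.hstack([cv2.resize(a,(400,300)),b[150:450,170:570]]))
E
```

```text
[-1.04016928  0.28211314  0.62756915] [0.50376962 0.04810776 0.13056641] [-0.04911907  0.07782285 -0.02828515]
```

View pics/m7.png

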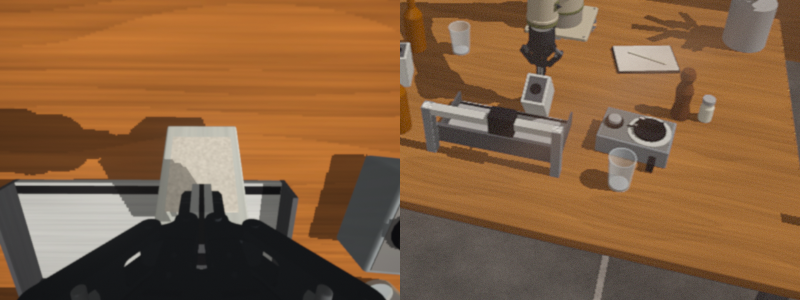

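The tin is tipping squarely, with the label visible at (200,175). I'll continue the arc.

Call:
jog_arm --deltas '[{"gripper":0,"offset":[-0.006,0,-0.002],"rotation":[0,0,0]},{"gripper":0,"offset":[-0.006,0,-0.0015],"rotation":[0,0,0]},{"gripper":0,"offset":[-0.006,0,-0.001],"rotation":[0,0,0]},{"gripper":0,"offset":[-0.006,0,-0.001],"rotation":[0,0,0]},{"gripper":0,"offset":[-0.006,0,0],"rotation":[0,0,0]},{"gripper":0,"offset":[-0.006,0,0],"rotation":[0,0,0]},{"gripper":0,"offset":[-0.006,0,0],"rotation":[0,0,0]},{"gripper":0,"offset":[-0.006,0,0],"rotation":[0,0,0]},{"gripper":0,"offset":[-0.006,0,0],"rotation":[0,0,0]},{"gripper":0,"offset":[0,0,0],"rotation":[0,0,0]},{"gripper":0,"offset":[0,0,0],"rotation":[0,0,0]}]'

```text
clock: 21.45
position: [0.5568, 0.0487, 0.1357]
ee_rot: [-0.005, 1.0, 0.0, -0.0]
ft_force: [-0.6, 0.1, -0.2]
grip_width: -0.006
grasp_force: 0.0
```

Call:
jog_arm --deltas '[{"gripper":0,"offset":[0,0,-0.03],"rotation":[0,0,0]},{"gripper":0,"offset":[0,0,-0.04],"rotation":[0,0,0]},{"gripper":0,"offset":[0.04,0,-0.04],"rotation":[0,0,0]},{"gripper":0,"offset":[0.04,0,0],"rotation":[0,0,0]},{"gripper":0,"offset":[0,0,0],"rotation":[0,0,0]},{"gripper":0,"offset":[0,0,0],"rotation":[0,0,0]}]'

```text
clock: 22.05
position: [0.481, 0.0473, 0.2416]
ee_rot: [-0.004, 1.0, -0.001, 0.001]
ft_force: [0.8, 0.0, 0.0]
grip_width: -0.007
grasp_force: 0.0
```

```bash
python3 - <<'E'
from h import *
o=manip.get_obs(); print(o["ft_force"],o["position"])
KC,a=shot("wrist","w8.png"); print(proj(KC,[[.548,.048,.1],[.538,.048,.1],[.648,.048,.1]]))
hs=cv2.cvtColor(a,40)
E
```

```text
[0.80908073 0.04780537 0.00367164] [0.4810392  0.04725133 0.24156903]
[[322.64929871 301.88299555]
 [322.75994008 291.49835229]
 [321.65883089 394.84691295]]
```

View pics/w8.png

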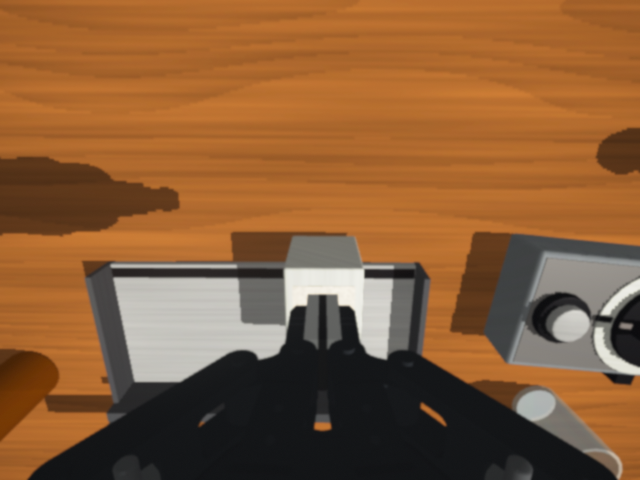

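The tin now lies on the bed label up and square, with its base at about x = 0.514 (row 267), some 34 mm short. I'll push it in low from behind.

Call:
jog_arm --deltas '[{"gripper":0,"offset":[0.005,0,0.03],"rotation":[0,0,0]},{"gripper":0,"offset":[0,0,0.035],"rotation":[0,0,0]},{"gripper":0,"offset":[0,0,0.035],"rotation":[0,0,0]},{"gripper":0,"offset":[0,0,0.035],"rotation":[0,0,0]},{"gripper":0,"offset":[0,0,0.035],"rotation":[0,0,0]},{"gripper":0,"offset":[-0.01,0,0],"rotation":[0,0,0]},{"gripper":0,"offset":[-0.01,0,0],"rotation":[0,0,0]},{"gripper":0,"offset":[-0.005,0,0],"rotation":[0,0,0]},{"gripper":0,"offset":[-0.005,0,0],"rotation":[0,0,0]},{"gripper":0,"offset":[-0.006,0,0],"rotation":[0,0,0]},{"gripper":0,"offset":[-0.006,0,0],"rotation":[0,0,0]},{"gripper":0,"offset":[-0.006,0,0],"rotation":[0,0,0]},{"gripper":0,"offset":[-0.006,0,0],"rotation":[0,0,0]},{"gripper":0,"offset":[-0.006,0,0],"rotation":[0,0,0]},{"gripper":0,"offset":[0,0,0],"rotation":[0,0,0]}]'

```text
clock: 23.6
position: [0.5381, 0.0484, 0.0722]
ee_rot: [-0.004, 1.0, 0.0, 0.001]
ft_force: [2.0, 0.2, 3.9]
grip_width: -0.003
grasp_force: 0.0
```

Call:
jog_arm --deltas '[{"gripper":0,"offset":[-0.006,0,0],"rotation":[0,0,0]},{"gripper":0,"offset":[-0.006,0,0],"rotation":[0,0,0]},{"gripper":0,"offset":[-0.006,0,0],"rotation":[0,0,0]},{"gripper":0,"offset":[-0.006,0,0],"rotation":[0,0,0]},{"gripper":0,"offset":[0,0,0],"rotation":[0,0,0]},{"gripper":0,"offset":[0.02,0,0],"rotation":[0,0,0]},{"gripper":0,"offset":[0.03,0,0],"rotation":[0,0,0]},{"gripper":0,"offset":[0.03,0,-0.03],"rotation":[0,0,0]},{"gripper":0,"offset":[0.03,0,-0.04],"rotation":[0,0,0]},{"gripper":0,"offset":[0,0,-0.05],"rotation":[0,0,0]},{"gripper":0,"offset":[0,0,-0.05],"rotation":[0,0,0]},{"gripper":0,"offset":[0,0,0],"rotation":[0,0,0]},{"gripper":0,"offset":[0,0,0],"rotation":[0,0,0]}]'

```text
clock: 24.9
position: [0.451, 0.0473, 0.2422]
ee_rot: [-0.004, 1.0, -0.001, 0.001]
ft_force: [-0.3, 0.2, -0.5]
grip_width: -0.001
grasp_force: 0.0
```

```bash
python3 - <<'E'
from h import *
o=manip.get_obs(); print(o["ft_force"],o["position"],o["ee_rot"])
KC,a=shot("wrist","w9.png"); print(proj(KC,[[.548,.048,.1],[.575,.048,.1],[.685,.048,.1]]))
KC,b=shot("top","t9.png"); K2=KC
print(tin(K2,b,(.484,-.405),pad=35)); print(proj(K2,[[.575,.048,.1],[.685,.048,.1]]))
print("bottle/right", )
c=cv2.resize(b[165:290,190:510],(640,250),interpolation=2)
cv2.imwrite("pics/m9.png",np.vstack([a[200:480],c]))
E
```

```text
[-0.34238121  0.21218294 -0.47147229] [0.45099271 0.04729308 0.24215117] [-4.31841182e-03  9.99989393e-01 -8.66273569e-04  1.34739938e-03]
[[322.10251102 331.17349585]
 [321.83316829 356.48654234]
 [320.87069854 446.94022611]]
(array([ 0.49057271, -0.41933448]), np.float64(18.25548334075981), [np.float64(0.04989279914588551), np.float64(0.07173288704887737)], array([[469.38685799, 244.31386948],
       [485.36495972, 238.50365067],
       [493.89051056, 261.94890213],
       [477.91240692, 267.75912094]]))
[[321.14288779 223.32686717]
 [321.53045514 186.99506197]]
bottle/right
```

View pics/m9.png

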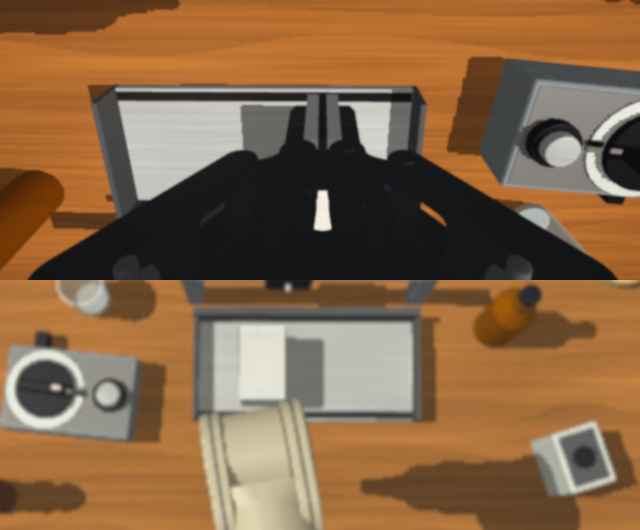

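The left tin lies on the bed, square, spanning rows 223 to 187 in the top picture, and the right tin is undisturbed. Now I move to the right tin.

Call:
jog_arm --deltas '[{"gripper":1,"offset":[0,0,-0.02],"rotation":[0,0,8.1]},{"gripper":1,"offset":[0,0,-0.02],"rotation":[0,0,8.1]},{"gripper":1,"offset":[0,0,-0.02],"rotation":[0,0,8.1]},{"gripper":1,"offset":[0,0,0],"rotation":[0,0,8.1]},{"gripper":1,"offset":[0,0,0],"rotation":[0,0,8.1]},{"gripper":1,"offset":[0,0,0],"rotation":[0,0,8.1]},{"gripper":1,"offset":[0,0,0],"rotation":[0,0,8.1]},{"gripper":1,"offset":[0,0,0],"rotation":[0,0,8.1]},{"gripper":1,"offset":[0,0,0],"rotation":[0,0,8.1]},{"gripper":1,"offset":[0,0,0],"rotation":[0,0,8.1]},{"gripper":1,"offset":[0,0,0],"rotation":[0,0,8.1]},{"gripper":1,"offset":[0,0,0],"rotation":[0,0,8.1]},{"gripper":1,"offset":[0,0,0],"rotation":[0,0,8.1]},{"gripper":1,"offset":[0,0,0],"rotation":[0,0,8.1]},{"gripper":1,"offset":[0,0,0],"rotation":[0,0,8.1]},{"gripper":1,"offset":[0,0,0],"rotation":[0,0,8.1]},{"gripper":1,"offset":[0,0,0],"rotation":[0,0,8.1]},{"gripper":1,"offset":[0,0,0],"rotation":[0,0,8.1]},{"gripper":1,"offset":[0,0,0],"rotation":[0,0,8.1]},{"gripper":1,"offset":[0,0,0],"rotation":[0,0,8.1]}]'

```text
clock: 27.0
position: [0.4499, 0.0476, 0.2998]
ee_rot: [0.987, 0.158, -0.001, -0.001]
ft_force: [0.3, -0.2, 0.3]
grip_width: 1.001
grasp_force: 0.0
```

Call:
jog_arm --deltas '[{"gripper":1,"offset":[-0.0088,0.038,0],"rotation":[0,0,0]},{"gripper":1,"offset":[-0.0088,0.038,0],"rotation":[0,0,0]},{"gripper":1,"offset":[-0.0088,0.038,0],"rotation":[0,0,0]},{"gripper":1,"offset":[-0.0088,0.038,0],"rotation":[0,0,0]},{"gripper":1,"offset":[-0.0088,0.038,0],"rotation":[0,0,0]},{"gripper":1,"offset":[-0.0088,0.038,0],"rotation":[0,0,0]},{"gripper":1,"offset":[-0.0088,0.038,0],"rotation":[0,0,0]},{"gripper":1,"offset":[-0.0088,0.038,0],"rotation":[0,0,0]},{"gripper":1,"offset":[-0.0088,0.038,0],"rotation":[0,0,0]},{"gripper":1,"offset":[-0.0088,0.038,0],"rotation":[0,0,0]},{"gripper":1,"offset":[-0.0088,0.038,0],"rotation":[0,0,0]},{"gripper":1,"offset":[-0.0088,0.038,0],"rotation":[0,0,0]},{"gripper":1,"offset":[0,0,0],"rotation":[0,0,0]},{"gripper":1,"offset":[0,0,0],"rotation":[0,0,0]}]'

```text
clock: 28.4
position: [0.495, -0.4185, 0.2984]
ee_rot: [0.987, 0.161, -0.001, -0.002]
ft_force: [0.2, 1.9, -0.0]
grip_width: 1.001
grasp_force: 0.0
```

```bash
python3 - <<'E'
from h import *
o=manip.get_obs(); print(o["clock"],o["joint_pos"].round(2),o["grip_width"]); T=mat(); print(T.round(3))
KC,im=shot("wrist","w10.png"); c,a,L,bx=tin(KC,im,(.4906,-.4193),pad=100); print(c,a,L,bx.tolist())
print("tool offset",T[:3,:3].T@(np.r_[c,.11]-T[:3,3]), "phi",np.degrees(np.arctan2(T[1,0],T[0,0])))
g=cv2.cvtColor(im,6); print(g.shape, proj(KC,[[.4906,-.4193,.11]]))
KC,t=shot("top","t10.png")
# lying tin: bright low-sat blob at bed left half
s=t[180:250,285:345]; hs=cv2.cvtColor(s,40); m=((hs[...,2]>222)&(hs[...,1]<40)).astype(np.uint8)
cs,_=cv2.findContours(m,0,2); k=max(cs,key=cv2.contourArea); b=cv2.boxPoints(cv2.minAreaRect(k))+[285,180]; print(cv2.contourArea(k),b.tolist(),ray(KC,b,.1).round(3)[:,:2].tolist())
E
```

```text
28.4 [ 1.15  0.46 -0.75  1.27  0.31  1.53 -0.81] 1.0007229385758716
[[ 0.948  0.317 -0.002  0.495]
 [ 0.317 -0.948  0.003 -0.418]
 [-0.001 -0.004 -1.     0.298]
 [ 0.     0.     0.     1.   ]]
[ 0.4908088  -0.42048118] 20.089442794340727 [np.float64(0.05136889647491731), np.float64(0.07441074780674066)] [[295.0, 179.0], [352.0, 179.0], [352.0, 256.0], [295.0, 256.0]]
tool offset [-0.00444763  0.00129959  0.18844967] phi 18.504316562499397
(480, 640) [[322.22063598 218.70554832]]
555.0 [[310.0, 189.0], [330.0, 189.0], [330.0, 222.0], [310.0, 222.0]] [[0.679, 0.083], [0.679, 0.023], [0.579, 0.022], [0.579, 0.081]]
```

Call:
jog_arm --deltas '[{"gripper":1,"offset":[-0.0044,0.0013,0],"rotation":[0,0,0]},{"gripper":1,"offset":[0,0,0.035],"rotation":[0,0,0]},{"gripper":1,"offset":[0,0,0.035],"rotation":[0,0,0]},{"gripper":1,"offset":[0,0,0.035],"rotation":[0,0,0]},{"gripper":1,"offset":[0,0,0.035],"rotation":[0,0,0]},{"gripper":1,"offset":[0,0,0.03],"rotation":[0,0,0]},{"gripper":1,"offset":[0,0,0.025],"rotation":[0,0,0]},{"gripper":1,"offset":[0,0,0.02],"rotation":[0,0,0]},{"gripper":1,"offset":[0,0,0.007],"rotation":[0,0,0]},{"gripper":1,"offset":[0,0,0],"rotation":[0,0,0]},{"gripper":0,"offset":[0,0,0],"rotation":[0,0,0]},{"gripper":0,"offset":[0,0,0],"rotation":[0,0,0]},{"gripper":0,"offset":[0,0,0],"rotation":[0,0,0]},{"gripper":0,"offset":[0,0,0],"rotation":[0,0,0]}]'

```text
clock: 29.9
position: [0.4922, -0.4213, 0.0808]
ee_rot: [0.987, 0.161, 0.001, 0.001]
ft_force: [-2.1, 2.2, 6.4]
grip_width: 0.792
grasp_force: 46.7
```

Call:
jog_arm --deltas '[{"gripper":0,"offset":[0,0,-0.008],"rotation":[0,0,0]},{"gripper":0,"offset":[0,0,-0.008],"rotation":[0,0,0]},{"gripper":0,"offset":[0,0,0],"rotation":[0,0,4.5]},{"gripper":0,"offset":[0,0,0],"rotation":[0,0,4.5]},{"gripper":0,"offset":[0,0,0],"rotation":[0,0,4.5]},{"gripper":0,"offset":[0,0,0],"rotation":[0,0,4.5]},{"gripper":0,"offset":[0,-0.016,0],"rotation":[0,0,0]},{"gripper":0,"offset":[0,-0.03,0],"rotation":[0,0,0]},{"gripper":0,"offset":[0,-0.03,0],"rotation":[0,0,0]},{"gripper":0,"offset":[0,-0.03,0],"rotation":[0,0,0]},{"gripper":0,"offset":[0,-0.03,0],"rotation":[0,0,0]},{"gripper":0,"offset":[0,-0.03,0],"rotation":[0,0,0]},{"gripper":0,"offset":[0,-0.03,0],"rotation":[0,0,0]},{"gripper":0,"offset":[0,-0.03,0],"rotation":[0,0,0]},{"gripper":0,"offset":[0,-0.03,0],"rotation":[0,0,0]},{"gripper":0,"offset":[0,-0.03,0],"rotation":[0,0,0]},{"gripper":0,"offset":[0,-0.03,0],"rotation":[0,0,0]},{"gripper":0,"offset":[0,-0.015,0],"rotation":[0,0,0]},{"gripper":0,"offset":[0,0,0],"rotation":[0,0,0]},{"gripper":0,"offset":[0,0,0],"rotation":[0,0,0]}]'

```text
clock: 31.9
position: [0.4885, -0.0908, 0.0954]
ee_rot: [1.0, 0.005, 0.0, 0.0]
ft_force: [0.7, -0.2, -6.3]
grip_width: 0.79
grasp_force: 47.2
```

```bash
python3 - <<'E'
from h import *
o=manip.get_obs(); print(o["clock"],o["joint_pos"].round(2),o["grip_width"],o["grasp_force"]); print(mat().round(4))
E
```

```text
31.9 [ 0.83  0.3  -0.83  1.93  0.26  1.03 -1.67] 0.7903829319655951 47.207136154174805
[[ 1.000e+00  9.100e-03  2.000e-04  4.885e-01]
 [ 9.100e-03 -1.000e+00 -9.000e-04 -9.080e-02]
 [ 2.000e-04  9.000e-04 -1.000e+00  9.540e-02]
 [ 0.000e+00  0.000e+00  0.000e+00  1.000e+00]]
```

Lower (TCP was 0.0808 at grip), release, raise, and turn back to φ=180.

Call:
jog_arm --deltas '[{"gripper":0,"offset":[0.004,0,0.007],"rotation":[0,0,0]},{"gripper":0,"offset":[0,0,0.007],"rotation":[0,0,0]},{"gripper":0,"offset":[0,0,0],"rotation":[0,0,0]},{"gripper":0,"offset":[0,0,0],"rotation":[0,0,0]},{"gripper":0.85,"offset":[0,0,0],"rotation":[0,0,0]},{"gripper":1,"offset":[0,0,0],"rotation":[0,0,0]},{"gripper":1,"offset":[0,0,0],"rotation":[0,0,0]},{"gripper":1,"offset":[0,0,-0.02],"rotation":[0,0,0]},{"gripper":1,"offset":[0,0,-0.03],"rotation":[0,0,0]},{"gripper":1,"offset":[0,0,-0.03],"rotation":[0,0,0]},{"gripper":1,"offset":[0,0,-0.04],"rotation":[0,0,0]},{"gripper":1,"offset":[0,0,-0.04],"rotation":[0,0,0]},{"gripper":1,"offset":[0,0,-0.03],"rotation":[0,0,0]},{"gripper":1,"offset":[-0.03,0,0],"rotation":[0,0,0]},{"gripper":1,"offset":[-0.03,0,0],"rotation":[0,0,0]}]'

```text
clock: 33.4
position: [0.4325, -0.09, 0.272]
ee_rot: [1.0, 0.005, 0.001, -0.0]
ft_force: [-0.4, -0.1, 0.0]
grip_width: 1.002
grasp_force: 0.0
```

Call:
jog_arm --deltas '[{"gripper":1,"offset":[0,0,0],"rotation":[0,0,-8.5]},{"gripper":1,"offset":[0,0,0],"rotation":[0,0,-8.5]},{"gripper":1,"offset":[0,0,0],"rotation":[0,0,-8.5]},{"gripper":1,"offset":[0,0,0],"rotation":[0,0,-8.5]},{"gripper":1,"offset":[0,0,0],"rotation":[0,0,-8.5]},{"gripper":1,"offset":[0,0,0],"rotation":[0,0,-8.5]},{"gripper":1,"offset":[0,0,0],"rotation":[0,0,-8.5]},{"gripper":1,"offset":[0,0,0],"rotation":[0,0,-8.5]},{"gripper":1,"offset":[0,0,0],"rotation":[0,0,-8.5]},{"gripper":1,"offset":[0,0,0],"rotation":[0,0,-8.5]},{"gripper":1,"offset":[0,0,0],"rotation":[0,0,-8.5]},{"gripper":1,"offset":[0,0,0],"rotation":[0,0,-8.5]},{"gripper":1,"offset":[0,0,0],"rotation":[0,0,-8.5]},{"gripper":1,"offset":[0,0,0],"rotation":[0,0,-8.5]},{"gripper":1,"offset":[0,0,0],"rotation":[0,0,-8.5]},{"gripper":1,"offset":[0,0,0],"rotation":[0,0,-8.5]},{"gripper":1,"offset":[0,0,0],"rotation":[0,0,-8.5]},{"gripper":1,"offset":[0,0,0],"rotation":[0,0,-8.5]},{"gripper":1,"offset":[0,0,0],"rotation":[0,0,-8.5]},{"gripper":1,"offset":[0,0,0],"rotation":[0,0,-8.5]}]'

```text
clock: 35.4
position: [0.4325, -0.0904, 0.2714]
ee_rot: [0.079, 0.997, -0.0, 0.0]
ft_force: [0.6, 0.2, -0.1]
grip_width: 0.997
grasp_force: 0.0
```

Call:
jog_arm --deltas '[{"gripper":1,"offset":[0,0,0],"rotation":[0,0,-8]},{"gripper":1,"offset":[0,0,0],"rotation":[0,0,-2]},{"gripper":1,"offset":[0,0,0],"rotation":[0,0,0]},{"gripper":1,"offset":[0,0,0],"rotation":[0,0,0]}]'

```text
clock: 35.8
position: [0.4325, -0.0904, 0.2713]
ee_rot: [-0.004, 1.0, -0.0, 0.0]
ft_force: [0.1, 0.4, 0.0]
grip_width: 0.997
grasp_force: 0.0
```

```bash
python3 - <<'E'
from h import *
o=manip.get_obs(); print(o["clock"],o["joint_pos"].round(2),o["grip_width"]); T=mat(); print(T.round(3))
KC,im=shot("wrist","w11.png"); c,a,L,bx=tin(KC,im,(.491,-.091),pad=75); print(c,a,L,bx.tolist())
E
```

```text
35.8 [ 0.86 -0.07 -0.71  1.84 -0.05  1.36  1.74] 0.9972154421518475
[[-1.    -0.008  0.     0.432]
 [-0.008  1.    -0.    -0.09 ]
 [-0.    -0.    -1.     0.271]
 [ 0.     0.     0.     1.   ]]
[ 0.49110151 -0.08956185] 2.0443385670224643 [np.float64(0.0517773756931028), np.float64(0.07424679889733221)] [[293.0, 245.0], [352.0, 245.0], [352.0, 319.0], [293.0, 319.0]]
```

Call:
jog_arm --deltas '[{"gripper":0,"offset":[0.018,0,0],"rotation":[0,0,0]},{"gripper":0,"offset":[0,0,0],"rotation":[0,0,0]},{"gripper":0,"offset":[0,0,0.03],"rotation":[0,0,0]},{"gripper":0,"offset":[0,0,0.03],"rotation":[0,0,0]},{"gripper":0,"offset":[0,0,0.03],"rotation":[0,0,0]},{"gripper":0,"offset":[0,0,0.03],"rotation":[0,0,0]},{"gripper":0,"offset":[0,0,0.03],"rotation":[0,0,0]},{"gripper":0,"offset":[0,0,0.028],"rotation":[0,0,0]},{"gripper":0,"offset":[0,0,0],"rotation":[0,0,0]},{"gripper":0,"offset":[0,0,0],"rotation":[0,0,0]},{"gripper":0,"offset":[-0.006,0,0],"rotation":[0,0,0]},{"gripper":0,"offset":[-0.006,0,0],"rotation":[0,0,0]},{"gripper":0,"offset":[-0.005,0,0],"rotation":[0,0,0]},{"gripper":0,"offset":[-0.005,0,0],"rotation":[0,0,0]},{"gripper":0,"offset":[-0.004,0,0],"rotation":[0,0,0]},{"gripper":0,"offset":[0,0,0],"rotation":[0,0,0]}]'

```text
clock: 37.45
position: [0.441, -0.0903, 0.0932]
ee_rot: [-0.005, 1.0, 0.0, 0.0]
ft_force: [0.8, 0.4, -0.4]
grip_width: -0.002
grasp_force: 0.0
```

Call:
jog_arm --deltas '[{"gripper":0,"offset":[-0.004,0,0],"rotation":[0,0,0]},{"gripper":0,"offset":[-0.004,0,-0.003],"rotation":[0,0,0]},{"gripper":0,"offset":[-0.0045,0,-0.004],"rotation":[0,0,0]},{"gripper":0,"offset":[-0.0045,0,-0.004],"rotation":[0,0,0]},{"gripper":0,"offset":[-0.0045,0,-0.004],"rotation":[0,0,0]},{"gripper":0,"offset":[-0.005,0,-0.004],"rotation":[0,0,0]},{"gripper":0,"offset":[-0.005,0,-0.003],"rotation":[0,0,0]},{"gripper":0,"offset":[-0.005,0,-0.003],"rotation":[0,0,0]},{"gripper":0,"offset":[-0.005,0,-0.003],"rotation":[0,0,0]},{"gripper":0,"offset":[-0.005,0,-0.003],"rotation":[0,0,0]},{"gripper":0,"offset":[-0.005,0,-0.003],"rotation":[0,0,0]},{"gripper":0,"offset":[-0.006,0,-0.002],"rotation":[0,0,0]},{"gripper":0,"offset":[-0.006,0,-0.002],"rotation":[0,0,0]},{"gripper":0,"offset":[0,0,0],"rotation":[0,0,0]}]'

```text
clock: 38.85
position: [0.505, -0.0897, 0.1314]
ee_rot: [-0.005, 1.0, 0.0, 0.001]
ft_force: [-1.4, 0.2, 1.8]
grip_width: -0.001
grasp_force: 0.7
```

Call:
jog_arm --deltas '[{"gripper":0,"offset":[-0.006,0,-0.002],"rotation":[0,0,0]},{"gripper":0,"offset":[-0.006,0,-0.0015],"rotation":[0,0,0]},{"gripper":0,"offset":[-0.006,0,-0.001],"rotation":[0,0,0]},{"gripper":0,"offset":[-0.006,0,-0.001],"rotation":[0,0,0]},{"gripper":0,"offset":[-0.006,0,0],"rotation":[0,0,0]},{"gripper":0,"offset":[-0.006,0,0],"rotation":[0,0,0]},{"gripper":0,"offset":[-0.006,0,0],"rotation":[0,0,0]},{"gripper":0,"offset":[-0.006,0,0],"rotation":[0,0,0]},{"gripper":0,"offset":[-0.006,0,0],"rotation":[0,0,0]},{"gripper":0,"offset":[0,0,0],"rotation":[0,0,0]},{"gripper":0,"offset":[0,0,0],"rotation":[0,0,0]}]'

```text
clock: 39.95
position: [0.5579, -0.0893, 0.1366]
ee_rot: [-0.005, 1.0, 0.0, -0.0]
ft_force: [-0.1, -0.8, 0.1]
grip_width: 0.001
grasp_force: 0.0
```

Call:
jog_arm --deltas '[{"gripper":0,"offset":[0,0,-0.03],"rotation":[0,0,0]},{"gripper":0,"offset":[0,0,-0.04],"rotation":[0,0,0]},{"gripper":0,"offset":[0.04,0,-0.04],"rotation":[0,0,0]},{"gripper":0,"offset":[0.04,0,0],"rotation":[0,0,0]},{"gripper":0,"offset":[0,0,0],"rotation":[0,0,0]},{"gripper":0,"offset":[0,0,0],"rotation":[0,0,0]}]'

```text
clock: 40.55
position: [0.4821, -0.0906, 0.2425]
ee_rot: [-0.004, 1.0, -0.001, 0.0]
ft_force: [0.1, -0.0, -0.1]
grip_width: -0.001
grasp_force: 0.0
```

```bash
cat >> h.py <<'E'
def lying(KC,im,yc,lo=215):
    c=proj(KC,[[.61,yc,.1]])[0]; u0,v0=(c-[22,32]).astype(int); s=im[v0:v0+70,u0:u0+44]
    hs=cv2.cvtColor(s,40); m=((hs[...,2]>222)&(hs[...,1]<40)).astype(np.uint8)
    cs,_=cv2.findContours(m,0,2)
    if not cs: return None
    k=max(cs,key=cv2.contourArea); b=cv2.boxPoints(cv2.minAreaRect(k))+[u0,v0]; return cv2.contourArea(k),ray(KC,b,.1).round(3)[:,:2].tolist()
E
python3 - <<'E'
from h import *
o=manip.get_obs(); print(o["ft_force"],o["position"])
KC,a=shot("wrist","w12.png"); print(proj(KC,[[.514,-.09,.1],[.514,-.09,.01]]))
g=cv2.cvtColor(a,6); print(g[215:300:2,300].tolist()); print(g[215:300:2,345].tolist())
KC,t=shot("top","t12.png"); print(lying(KC,t,.05),lying(KC,t,-.09))
E
```

```text
[ 0.10893746 -0.0329293  -0.11970122] [ 0.48209866 -0.09059736  0.24245734]
[[322.76530977 264.16118576]
 [322.74627621 231.85457086]]
[121, 123, 121, 121, 120, 121, 121, 119, 85, 79, 109, 116, 116, 117, 117, 118, 117, 116, 118, 116, 118, 117, 115, 117, 118, 134, 201, 229, 231, 231, 232, 232, 232, 232, 225, 234, 239, 239, 237, 238, 242, 241, 239]
[120, 122, 121, 119, 124, 130, 132, 125, 91, 84, 107, 117, 117, 116, 117, 117, 116, 117, 118, 118, 118, 119, 118, 117, 118, 129, 200, 233, 236, 236, 236, 236, 237, 236, 233, 239, 243, 243, 243, 243, 241, 240, 238]
(588.5, [[0.679, 0.083], [0.679, 0.023], [0.576, 0.022], [0.576, 0.081]]) (180.0, [[0.622, -0.055], [0.622, -0.082], [0.521, -0.082], [0.52, -0.055]])
```

Call:
jog_arm --deltas '[{"gripper":0,"offset":[0.006,0,0.03],"rotation":[0,0,0]},{"gripper":0,"offset":[0,0,0.035],"rotation":[0,0,0]},{"gripper":0,"offset":[0,0,0.035],"rotation":[0,0,0]},{"gripper":0,"offset":[0,0,0.035],"rotation":[0,0,0]},{"gripper":0,"offset":[0,0,0.035],"rotation":[0,0,0]},{"gripper":0,"offset":[-0.01,0,0],"rotation":[0,0,0]},{"gripper":0,"offset":[-0.01,0,0],"rotation":[0,0,0]},{"gripper":0,"offset":[-0.005,0,0],"rotation":[0,0,0]},{"gripper":0,"offset":[-0.005,0,0],"rotation":[0,0,0]},{"gripper":0,"offset":[-0.006,0,0],"rotation":[0,0,0]},{"gripper":0,"offset":[-0.006,0,0],"rotation":[0,0,0]},{"gripper":0,"offset":[-0.006,0,0],"rotation":[0,0,0]},{"gripper":0,"offset":[-0.006,0,0],"rotation":[0,0,0]},{"gripper":0,"offset":[-0.006,0,0],"rotation":[0,0,0]},{"gripper":0,"offset":[0,0,0],"rotation":[0,0,0]}]'

```text
clock: 42.15
position: [0.5378, -0.0894, 0.0723]
ee_rot: [-0.005, 1.0, 0.0, 0.001]
ft_force: [0.2, -0.3, 2.9]
grip_width: -0.001
grasp_force: 0.0
```

Call:
jog_arm --deltas '[{"gripper":0,"offset":[-0.006,0,0],"rotation":[0,0,0]},{"gripper":0,"offset":[-0.006,0,0],"rotation":[0,0,0]},{"gripper":0,"offset":[-0.006,0,0],"rotation":[0,0,0]},{"gripper":0,"offset":[-0.006,0,0],"rotation":[0,0,0]},{"gripper":0,"offset":[0,0,0],"rotation":[0,0,0]},{"gripper":0,"offset":[0.02,0,0],"rotation":[0,0,0]},{"gripper":0,"offset":[0.03,0,0],"rotation":[0,0,0]},{"gripper":0,"offset":[0.03,0,-0.03],"rotation":[0,0,0]},{"gripper":0,"offset":[0.03,0,-0.04],"rotation":[0,0,0]},{"gripper":0,"offset":[0,0,-0.05],"rotation":[0,0,0]},{"gripper":0,"offset":[0,0,-0.05],"rotation":[0,0,0]},{"gripper":0,"offset":[0,0,0],"rotation":[0,0,0]},{"gripper":0,"offset":[0,0,0],"rotation":[0,0,0]}]'

```text
clock: 43.45
position: [0.451, -0.0906, 0.2428]
ee_rot: [-0.004, 1.0, -0.001, 0.001]
ft_force: [0.1, -0.2, -1.9]
grip_width: 0.003
grasp_force: 0.0
```

```bash
python3 - <<'E'
from h import *
o=manip.get_obs(); print(o["ft_force"],o["position"]); T=mat()
# button delta
print("to above button", T[:3,:3].T@(np.array([.583,.283,.25])-T[:3,3]))
KC,t=shot("top","t13.png"); print(lying(KC,t,.05),lying(KC,t,-.09))
E
```

```text
[ 0.12902632 -0.1680355  -1.87591718] [ 0.45100955 -0.09060894  0.2428064 ]
to above button [-0.13531192  0.37241317 -0.00748213]
(628.0, [[0.679, 0.083], [0.679, 0.023], [0.576, 0.022], [0.576, 0.081]]) (529.0, [[0.667, -0.055], [0.668, -0.115], [0.577, -0.115], [0.577, -0.055]])
```

Call:
jog_arm --deltas '[{"gripper":0,"offset":[-0.0135,0.0372,0],"rotation":[0,0,0]},{"gripper":0,"offset":[-0.0135,0.0372,0],"rotation":[0,0,0]},{"gripper":0,"offset":[-0.0135,0.0372,0],"rotation":[0,0,0]},{"gripper":0,"offset":[-0.0135,0.0372,0],"rotation":[0,0,0]},{"gripper":0,"offset":[-0.0135,0.0372,0],"rotation":[0,0,0]},{"gripper":0,"offset":[-0.0135,0.0372,0],"rotation":[0,0,0]},{"gripper":0,"offset":[-0.0135,0.0372,0],"rotation":[0,0,0]},{"gripper":0,"offset":[-0.0135,0.0372,0],"rotation":[0,0,0]},{"gripper":0,"offset":[-0.0135,0.0372,0],"rotation":[0,0,0]},{"gripper":0,"offset":[-0.0135,0.0372,0],"rotation":[0,0,0]},{"gripper":0,"offset":[0,0,0],"rotation":[0,0,0]},{"gripper":0,"offset":[0,0,0],"rotation":[0,0,0]}]'

```text
clock: 44.7
position: [0.581, 0.2841, 0.2396]
ee_rot: [-0.006, 1.0, -0.0, -0.002]
ft_force: [-0.1, -0.3, -0.1]
grip_width: 0.003
grasp_force: 0.0
```

```bash
python3 - <<'E'
from h import *
o=manip.get_obs(); print(o["ft_force"],o["position"]); T=mat()
KC,t=shot("top","t14.png"); print(lying(KC,t,.05),lying(KC,t,-.09))
K2,w=shot("wrist","w14.png"); K3,s=shot("scene","s14.png")
m=np.vstack([np.hstack([cv2.resize(t[165:250,180:420],(480,170),interpolation=2),cv2.resize(w[100:440],(320,170))]),cv2.resize(t[100:400,90:590],(0,0),fx=1.0,fy=1.0)[:, :500].repeat(1,0) if 0 else np.hstack([t[140:400,80:540],s[130:390,90:430]])])
cv2.imwrite("pics/m14.png",m); print(m.shape)
E
```

```text
[-0.13181985 -0.27081493 -0.1201554 ] [0.58103937 0.28410713 0.2395764 ]
(318.0, [[0.679, 0.08], [0.679, 0.023], [0.624, 0.022], [0.624, 0.079]]) (158.0, [[0.665, -0.061], [0.665, -0.115], [0.62, -0.115], [0.619, -0.061]])
(430, 800, 3)
```

View pics/m14.png

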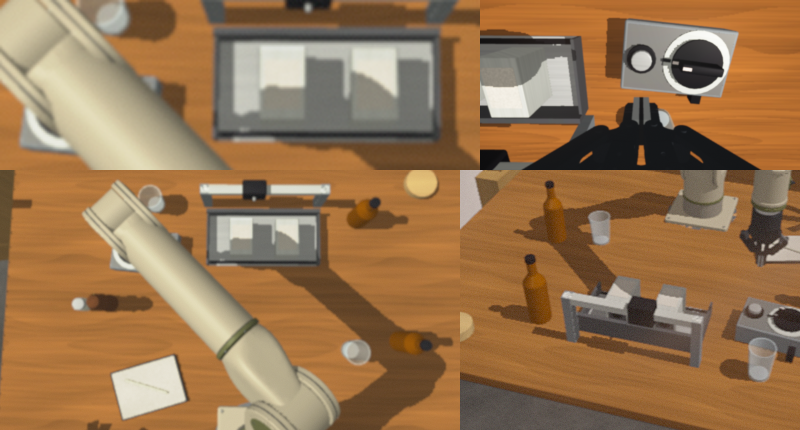

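Both tins lie square, label up (top crop px (280,85) and (372,85)), the dial is set, and the bystanders are standing. Now the start button.

Call:
jog_arm --deltas '[{"gripper":0,"offset":[-0.002,0,0.03],"rotation":[0,0,0]},{"gripper":0,"offset":[0,0,0.03],"rotation":[0,0,0]},{"gripper":0,"offset":[0,0,0.03],"rotation":[0,0,0]},{"gripper":0,"offset":[0,0,0.03],"rotation":[0,0,0]},{"gripper":0,"offset":[0,0,0.02],"rotation":[0,0,0]},{"gripper":0,"offset":[0,0,0.007],"rotation":[0,0,0]},{"gripper":0,"offset":[0,0,0],"rotation":[0,0,0]},{"gripper":0,"offset":[0,0,0],"rotation":[0,0,0]}]'

```text
clock: 45.65
position: [0.5848, 0.2828, 0.0963]
ee_rot: [-0.004, 1.0, 0.0, 0.001]
ft_force: [0.7, 0.8, 0.8]
grip_width: -0.0
grasp_force: 0.0
```

Call:
jog_arm --deltas '[{"gripper":0,"offset":[0,0,0.003],"rotation":[0,0,0]},{"gripper":0,"offset":[0,0,0.003],"rotation":[0,0,0]},{"gripper":0,"offset":[0,0,0],"rotation":[0,0,0]},{"gripper":0,"offset":[0,0,0],"rotation":[0,0,0]}]'

```text
clock: 46.05
position: [0.5848, 0.2832, 0.0897]
ee_rot: [-0.005, 1.0, 0.0, 0.001]
ft_force: [1.9, 0.2, 2.9]
grip_width: 0.003
grasp_force: 1.7
```

Call:
jog_arm --deltas '[{"gripper":0,"offset":[0,0,0.002],"rotation":[0,0,0]},{"gripper":0,"offset":[0,0,0.001],"rotation":[0,0,0]},{"gripper":0,"offset":[0,0,0],"rotation":[0,0,0]},{"gripper":0,"offset":[0,0,0],"rotation":[0,0,0]}]'

```text
clock: 46.45
position: [0.5848, 0.2832, 0.0871]
ee_rot: [-0.005, 1.0, 0.0, 0.001]
ft_force: [1.1, -0.6, 10.5]
grip_width: 0.002
grasp_force: 5.2
```

Call:
jog_arm --deltas '[{"gripper":0,"offset":[0,0,0.002],"rotation":[0,0,0]},{"gripper":0,"offset":[0,0,0],"rotation":[0,0,0]},{"gripper":0,"offset":[0,0,0],"rotation":[0,0,0]}]'

```text
clock: 46.75
position: [0.5849, 0.2833, 0.0868]
ee_rot: [-0.004, 1.0, 0.0, 0.001]
ft_force: [-4.6, -4.9, 25.0]
grip_width: 0.002
grasp_force: 12.4
```

Force rose sharply at the bottom, so the button is fully down. Releasing and retreating.

Call:
jog_arm --deltas '[{"gripper":0,"offset":[0,0,-0.01],"rotation":[0,0,0]},{"gripper":0,"offset":[0,0,-0.03],"rotation":[0,0,0]},{"gripper":0,"offset":[0,0,-0.04],"rotation":[0,0,0]},{"gripper":0,"offset":[0,0,-0.04],"rotation":[0,0,0]},{"gripper":0,"offset":[0,0,-0.04],"rotation":[0,0,0]},{"gripper":0,"offset":[0.04,-0.02,-0.03],"rotation":[0,0,0]},{"gripper":0,"offset":[0.04,-0.02,0],"rotation":[0,0,0]},{"gripper":0,"offset":[0.04,-0.02,0],"rotation":[0,0,0]},{"gripper":0,"offset":[0.04,-0.02,0],"rotation":[0,0,0]},{"gripper":0,"offset":[0,0,0],"rotation":[0,0,0]},{"gripper":0,"offset":[0,0,0],"rotation":[0,0,0]}]'

```text
clock: 47.85
position: [0.4274, 0.2017, 0.272]
ee_rot: [-0.004, 1.0, -0.002, 0.001]
ft_force: [1.1, 0.1, -0.7]
grip_width: -0.005
grasp_force: 0.0
```

```bash
python3 - <<'E'
from h import *
o=manip.get_obs(); print(o["clock"],o["ft_force"],o["position"])
KC,t=shot("top","t15.png"); print(lying(KC,t,.05),lying(KC,t,-.09))
# dial check: pointer white on disc, mark dark on ring, from wrist
K,w=shot("wrist","w15.png"); g=cv2.cvtColor(w,6)
c0=np.array([.591,.384]); out=[]
for r,z,nm in((.040,.072,"ptr"),(.052,.066,"mark")):
    a=np.radians(np.arange(-125,-70,1)); q=proj(K,np.c_[c0[0]+r*np.cos(a),c0[1]+r*np.sin(a),np.full(a.size,z)])
    v=cv2.remap(g,q[:,0].astype(np.float32)[None],q[:,1].astype(np.float32)[None],1)[0].astype(int); k=v>130 if nm=="ptr" else v<110
    print(nm,q[0].round(),np.degrees(a[k]).round(0).tolist())
d=cv2.absdiff(cv2.imread("pics/top0.png"),t).max(2)
for n,(x,y,h) in dict(bA=(.324,-.40,.2),bB=(.703,-.32,.1),tA=(.291,-.286,.1),mill=(.426,.454,.1)).items():
    u,v=proj(KC,[[x,y,h]])[0].astype(int); print(n,(d[v-10:v+10,u-10:u+10]>40).mean())
E
```

```text
47.85 [ 1.07538718  0.13669594 -0.72187558] [0.42738651 0.20170403 0.27204885]
(647.5, [[0.682, 0.083], [0.682, 0.023], [0.576, 0.022], [0.576, 0.081]]) (555.0, [[0.674, -0.055], [0.674, -0.115], [0.577, -0.115], [0.577, -0.055]])
ptr [458. 337.] [-98.0, -97.0, -96.0, -95.0, -94.0]
mark [448. 328.] [-103.0, -102.0, -101.0, -100.0, -99.0, -98.0, -97.0, -96.0, -95.0, -94.0]
bA 0.0
bB 0.0
tA 0.005
mill 0.0
```

```bash
python3 -c "
from workcell import workorder; print(workorder.hand_in())"
```

```text
the job is handed in; nothing more can be done
None
```

I set the dial pointer on the index mark, tipped both tins onto the bed square with labels up and lids towards the back stop, then pressed the start button fully down and released it. The two bottles, one tumbler and the mill were checked and had not moved, nothing was knocked over, and I handed the job in at about 48 s with no verdict returned.

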